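# Clamp the meter housing with the eccentric

### The job

Slide the black meter housing along the turntable's plate, gently, until its end is flush against the end stop, then turn the eccentric clockwise by its crank pin until the lobe bears on the housing and clamps it against the sprung pad with about 15 N (9 N at least, 21 N at most), and let go. Never overtighten on the way, and leave the other things on the bench where they are.

Things in the scene. Friction and masses are not known exactly. Their poses are not given: they have to be found in the camera images.
- housing: The black plastic meter housing, loose on the turntable's plate: a block 90 (its x) by 60 (its y) by 35 mm high, on its top an upright round boss, 36 mm diameter, from 35 to 63 mm above its underside, to grip from above. 0.4 to 0.85 kg. Origin: centre of the underside. Its x axis starts within 0.2 rad of pointing at the end stop, its leading end 65 to 85 mm short of it.
- turntable: Steel turntable, locked, 280 mm across; bolted on it a 210 (x) by 180 (y) mm plate, on whose top, 40 mm above the bench, the housing slides. Origin: centre of its underside, on the bench; z up, +x towards the end stop; the eccentric is on the -y side, the sprung pad on the +y side. 'Plate frame' below means these axes.
- lane (a point): Middle of the lane along which the housing slides to the stop, on the plate's top (plate frame x = -10, y = 0 mm). With the eccentric released, the lane between it and the pad is free from about y = -33 to y = +33 mm, for the 60 mm wide housing. Sliding the housing along takes 2 to 6 N.
- home (a point): On the plate's top, where the housing's origin is when it is home against the stop (plate frame x = 40, y = 0 mm; axes as the turntable's). Home means the x position and squareness; in y the eccentric pushes the housing across towards the pad, by up to 14 mm.
- end_stop: Fixed dark steel block on the plate, 18 by 56 mm, 26 mm high. Origin: on the plate, middle of the foot of the face that the housing's leading end meets (plate frame x = 85, y = 0 mm).
- pad_zone (a point): Fixed nominal place, not the pad itself. A flat sprung metal pad, 44 mm wide along x, 27 mm high, stands here opposite the eccentric; its holder is set by hand, so its face lies anywhere within 3.5 mm either way of this point in y (33 to 40 mm in the plate frame). It yields towards +y with 7 N per mm, no preload.
- cam: The eccentric: a 40 mm steel disc, 4 to 20 mm above the plate, with a crank arm above it (top 29 mm above the plate) and an upright pin. Origin: on its turning axis, on the plate (plate frame x = 45, y = -44 mm). Its own +x points along the arm to the pin. Released (t = 0) the arm points along the plate's +x. It starts 0 to 0.4 rad clockwise (from above) of that; end of travel t = 2.9.
- lobe (a point): Centre of the eccentric's disc, 10 mm from the turning axis (top face). After a clockwise turn of t rad the disc reaches 20 - 10 cos(t) mm from the axis towards the housing. It pushes the loose housing across until that meets the pad, at t = 1.2 to 2.0 depending on the pad; from there each 0.1 rad adds about 5 to 6 N. Turning drags the housing towards the stop. It stays where left.
- pin (a point): Middle of the top end of the crank pin: upright, round, black, 12 mm diameter, 55 mm from the eccentric's axis, from 29 to 75 mm above the plate. The push it takes along its circle, clockwise: about 3 N free, 4 to 5 N while it moves the housing across, then rising steadily to 9 or 10 N when it clamps with 15 N. It is rigid with the crank (no sleeve); its circle is exact, so a tight grip off that circle adds side forces.
- vane_wheel: Yellow plastic vane wheel, 84 mm across, 24 mm high, lying on the bench; leave alone.
- sprocket: Zinc idler sprocket, 70 mm across, 16 mm high, on the bench; leave alone.
- bearing: Bronze flange bearing, 44 mm across, 24 mm high, on the bench; leave alone.
- bush: Small bronze bush, 18 mm diameter, 16 mm high, standing on the turntable's plate near its rear +y corner; leave alone.
- grease_tin: Steel tin, 70 mm diameter, 70 mm high, on the bench; leave alone.
There are look-alikes about, which are no part of the job. Several things have the shape of the housing; the one meant has the colours described above.

How it is judged (in metres and radians):
On the way, in this order (a step that is already met when the one before it is completed fails the run):
1. the housing is flush against the end stop, not yet clamped (x of housing in the frame of home between -0.002 and 0.002 m and angle between the x axis of housing and the x axis of turntable, either way round below 0.035 rad and contact force between cam and housing below 6 N), for 0.2 s.
2. the eccentric's lobe bears on the housing with 9 to 21 N (x of housing in the frame of home between -0.002 and 0.002 m and angle between the x axis of housing and the x axis of turntable, either way round below 0.035 rad and contact force between cam and housing between 9 and 21 N), for 0.3 s.
At the end, for the whole second after the job is handed in: The housing sits flat on the plate, its x within 2 mm of home against the end stop and square to it within 2 degrees, at rest; the eccentric, at rest and let go, presses on it with 9 to 21 N (all of step 2 and z of housing in the frame of home below 0.003 m and linear speed of housing below 0.01 m/s and angular speed of cam below 0.05 rad/s); the robot touches nothing.
It fails at once if the eccentric presses on the housing with more than 32 N (contact force between cam and housing above 32 N).
It fails at once if the housing is rammed against the end stop (more than 40 N) (contact force between housing and end_stop above 40 N).
It fails at once if the housing is lifted off the plate (over 15 mm) (z of housing in the frame of home above 0.015 m).
It fails at once if another thing on the bench is moved by more than 15 mm (distance of any of vane_wheel, sprocket, bearing, bush, grease_tin from where it was at the start of the episode above 0.015 m).
It also fails if it takes over 64 s, if anything falls off the work surface, if the arm or the gripper's body presses on something with over 40 N, if the wrist force passes 120 N, or if a joint passes its speed limit or range.

### The arm

A 6-joint arm with a two-finger parallel gripper is mounted at the origin on the work surface. World frame = base frame: x ahead of the robot, y to its left, z up, the work surface at z = 0. Lengths are in mm, angles in rad, forces in N, time in s.
With the tool pointing down it reaches from about 350 to 975 mm from the base axis. Payload 7.1 kg.
Tool frame: the origin (TCP) lies on the front face of the gripper's body, between the roots of the fingers; the fingertips stand 80 mm ahead of it and the grasp point (between the pads) lies 61 mm ahead of it (ctrl.tcp_to_grasp is the distance from the TCP to the grasp point, in mm); z points along the fingers, y is the direction in which the jaws open and shut (so a half turn about z gives the same grasp; the last joint's range is limited). The gripper opens to 88 mm and grips with 3 to 60 N. Pads are 20 mm wide; open, the fingers measure 115 mm over their backs; the gripper's body (75 mm by 178 mm) begins 61 mm behind the grasp point.
Start: joints at [-1.164, 0.423, 1.63, -0, 1.089, -0.019], TCP at [258.171, -569.169, 302.675] pointing down, gripper open.
Joint ranges: [-3, 3], [-0.9, 2.11], [0.09, 2.58], [-1.31, 4.45], [0.11, 2.69], [-2.54, 2.54]. Speed limits (rad/s): [2.39, 2.39, 3.01, 3.14, 3.14, 3.14].

### API

Orientations are given as a rotation vector (axis times angle).
In Python, from workcell import telemetry, get_image, ctrl gives the robot as it stands.
- The arm moves only by the tool send_rows, never from a script. Its argument "rows" is a list of rows, each a list of 5 numbers: the shift along the tool's x, y, z in m, then the turn about the tool's z in rad, then the opening, from -1 (shut) to 1 (fully open). A call has 1 to 5 rows; each row shifts and turns the commanded pose from where the row before left it, along the tool's axes as they then stand; what a row does not reach is not made up. A row lasts 1/10 s, in which the tool goes at most 50 mm and 8.59 degrees, less where a joint would pass 70% of its speed; a pose out of reach is approached as far as the arm can. A call with a gripper value outside its range is refused whole. The fingers move at their own pace and stop on an object; the grip force is fixed at half the most. Time passes only in rows, so rows that do not move let the fingers close. It gives the time, the measured TCP pose, the force and the opening at its end, in the units of the state.
- telemetry.get_obs(): the state, without advancing time (a new reading comes with each control period).
- get_image(name): name is "side" or "top"; returns a dict with "color" (400x640x3 uint8, blue, green, red), "z_map" (400x640 float32, mm along the optical axis (not along the pixel's ray), 0 where there is no reading), "camera_matrix" (3x3 intrinsics, pixels), "rvec" (rotation vector, rad) and "tvec" (3), from world to camera coordinates, as OpenCV has them. Camera axes: x right, y down, z forward; pixel columns grow to the right and rows downward; lengths in mm; the calibration is good to about 2 mm. A picture is of the moment at which its call begins.
- ctrl.close_job(): hands the job in, once; it reports no verdict.
The state is a dict: "t": time; "qpos": joint angles; "qvel": joint speeds; "joint_torque": joint torques, N m; "ee_pos": TCP position; "orientation": TCP orientation; "ft_force": force on the tool from outside, world axes, zero at the start; "moment": the same for the moment, N m; "width": finger opening in mm.
Only numpy, scipy, OpenCV 4.12 (cv2) and the standard library are available. Lean on these libraries where they do the work, as an engineer would, in place of code of your own. Each camera call takes 0.05 s, during which the arm holds its last target.

## Working session

There is one attempt and no reset: what is moved stays moved. The work goes in short steps, Python scripts to look and compute and a tool call to move; the robot and the scene stay as the last step left them, time stands still between calls to the robot, and variables do not carry over. Pictures are saved under pics/ and viewed, and the job is handed in when it is done.

Besides the shell and the picture viewer there is one more tool, called after "Emit:" as a command line: name --pt "numbers of a row" for each row, then --argument value for the rest. send_rows: Moves the arm, as the interface text tells. Its arguments: {"type":"object","properties":{"rows":{"type":"array"}},"required":["rows"]}

```bash
mkdir -p pics; ls; python3 - <<'E'
from workcell import telemetry,get_image,ctrl
import cv2
o=telemetry.get_obs();print(o, ctrl.tcp_to_grasp)
for n in('side','top'):
    d=get_image(n);cv2.imwrite(f'pics/{n}0.png',d['color']);print(n,d['camera_matrix'],d['rvec'],d['tvec'])
E
```

```text
pics
{'t': 0.0, 'qpos': array([-1.16402282e+00,  4.23809689e-01,  1.63068300e+00, -9.04183422e-06,
        1.08860953e+00, -1.90092278e-02]), 'qvel': array([ 1.21161901e-03,  3.97742446e-04,  1.31637018e-03, -1.64249648e-05,
        8.86066170e-04,  1.36565227e-03]), 'joint_torque': array([ 1.10154644e-03, -5.44620645e+01, -2.73664516e+01,  6.44140039e-02,
        2.28053948e-02, -1.51364538e-04]), 'ee_pos': array([ 257.99053471, -568.79044436,  301.92381069]), 'orientation': array([-3.06922059e+00, -6.63471075e-01,  4.68984974e-04]), 'ft_force': array([-0.4669774 ,  0.24445143, -0.08938945]), 'moment': array([ 0.00650234, -0.00104284, -0.02559495]), 'width': 87.82013694813269} 61.3
side [[442.865531     0.         320.55139967]
 [  0.         442.865531   199.87714386]
 [  0.           0.           1.        ]] [ 2.27680853 -0.34032238  0.12174686] [-467.25853387  264.16356851  862.34075976]
top [[424.83732482   0.         321.40214752]
 [  0.         424.83732482 198.92197711]
 [  0.           0.           1.        ]] [ 2.1385969  -2.10908496  0.19789328] [ 112.82611787  516.58997969 1167.04307598]
```

View pics/side0.png

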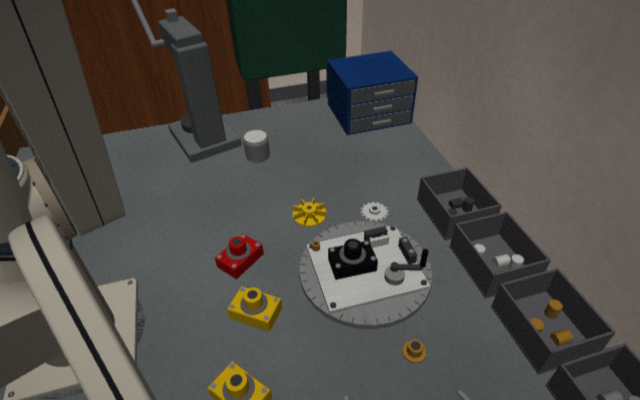

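View pics/top0.png

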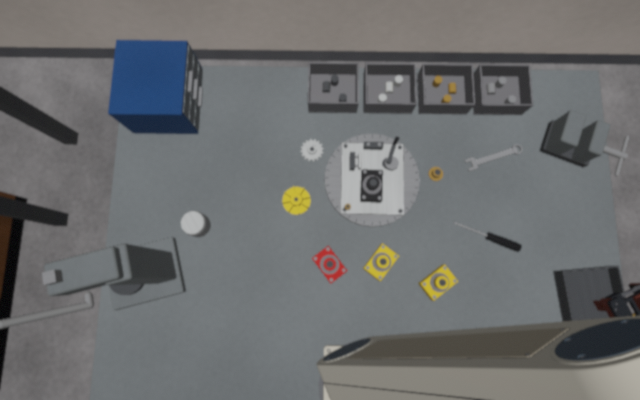

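The top view shows four housing-shaped blocks: red at (330,265), yellow at (381,262) and (439,283), and black at (372,184) on the plate. The black one fits the description, so I'll confirm it in an enlarged crop.

```bash
cat > h.py <<'E'
from workcell import telemetry,get_image,ctrl
import cv2,numpy as np
def crop(n,x0,y0,x1,y1,s,fn):
    d=get_image(n);c=cv2.resize(d['color'][y0:y1,x0:x1],None,fx=s,fy=s,interpolation=cv2.INTER_CUBIC)
    cv2.imwrite('pics/'+fn,c);return d
def w2p(d,P):
    return cv2.projectPoints(np.array(P,float).reshape(-1,3),np.array(d['rvec']),np.array(d['tvec']),np.array(d['camera_matrix']),None)[0].reshape(-1,2)
def p2w(d,u,v,z):
    R=cv2.Rodrigues(np.array(d['rvec']))[0];t=np.array(d['tvec']).ravel()
    C=-R.T@t;r=R.T@np.linalg.inv(d['camera_matrix'])@np.array([u,v,1.])
    return C+r*(z-C[2])/r[2]
E
python3 - <<'E'
from h import *
d=crop('top',317,125,427,235,5.4,'t1.png')
s=crop('side',290,210,440,330,5,'s1.png')
R=cv2.Rodrigues(np.array(d['rvec']))[0];print('camtop',-R.T@d['tvec'])
R=cv2.Rodrigues(np.array(s['rvec']))[0];print('camside',-R.T@s['tvec'])
z=d['z_map'];print(z[180,345],(z>0).mean())
E
```

```text
camtop [ 290.36252233  118.30539404 1242.28737439]
camside [ 332.44722583 -585.5063247   760.52988115]
1230.0834 0.99601171875
```

View pics/t1.png

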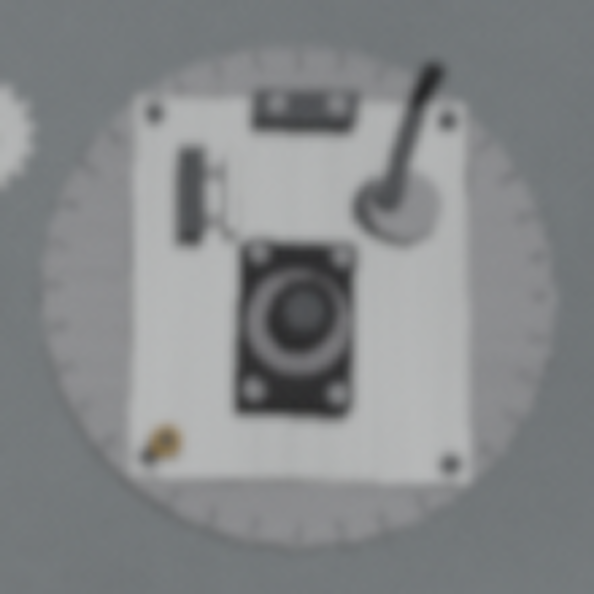

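View pics/s1.png

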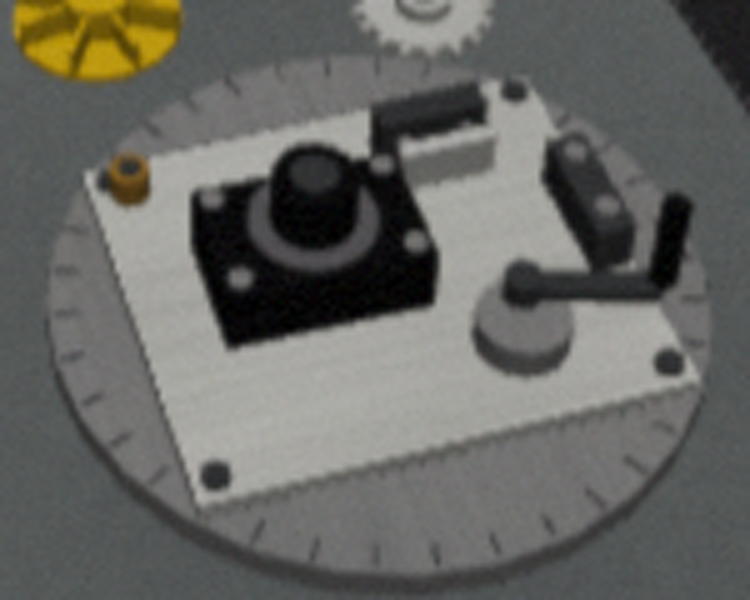

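```bash
cat >> h.py <<'E'
def T(u,v): return ((u+.5)/5.4-.5+317,(v+.5)/5.4-.5+125)
def S(u,v): return ((u+.5)/5-.5+290,(v+.5)/5-.5+210)
E
python3 - <<'E'
from h import *
from scipy.optimize import least_squares
d=get_image('top');s=get_image('side')
# plate corners order: (+x,+y),(+x,-y),(-x,-y),(-x,+y)
C=np.array([[105,90],[105,-90],[-105,-90],[-105,90]],float)
Tc=np.array([T(137,95),T(466,100),T(471,484),T(130,478)])
Sc=np.array([S(526,82),S(699,381),S(200,508),S(84,172)])
def pl(p,P,z):
    c,sn=np.cos(p[2]),np.sin(p[2]);P=np.atleast_2d(P)
    return np.c_[p[0]+c*P[:,0]-sn*P[:,1],p[1]+sn*P[:,0]+c*P[:,1],np.full(len(P),z)]
def f(p,w):
    W=pl(p,C,40);r=[]
    if w&1:r.append((w2p(d,W)-Tc).ravel())
    if w&2:r.append((w2p(s,W)-Sc).ravel())
    return np.concatenate(r)
g=p2w(d,*T(300,290),40);print(g)
for w in(1,2,3):
    q=least_squares(f,[g[0],g[1],0],args=(w,),loss='soft_l1');print(w,q.x,np.round(q.fun,1))
q0=q.x
np.save('plate.npy',q0)
def toP(W):
    c,sn=np.cos(q0[2]),np.sin(q0[2]);dx,dy=W[0]-q0[0],W[1]-q0[1];return np.round([c*dx+sn*dy,-sn*dx+c*dy],1)
for n,(u,v),z in [('boss T',T(303,310),103),('stop foot L T',T(252,131),66),('stop R',T(353,131),66),('disc T',T(402,207),60),('pintop T',T(434,70),115),('house TL',T(244,244),75),('TR',T(354,246),75),('BR',T(350,417),75),('BL',T(236,412),75),('pad',T(224,190),67),('bush',T(166,441),56)]:
    W=p2w(d,u,v,z);print(n,np.round(W,1),toP(W))
for n,(u,v),z in [('boss S',S(318,178),103),('pintop S',S(678,202),115),('hou L',S(193,200),75),('near bot',S(232,348),40),('R bot',S(433,300),40),('Rtop',S(437,248),75),('pad l',S(410,182),40),('pad r',S(494,160),40),('padtopl',S(408,155),67),('padtopr',S(494,128),67),('disc',S(524,325),60)]:
    W=p2w(s,u,v,z);print(n,np.round(W,1),toP(W))
E
```

```text
[579.55594969 -26.63729629  40.        ]
1 [ 5.81577139e+02 -2.71711395e+01 -7.81489739e-03] [-0.1  0.2 -0.1  0.5 -0.  -0.2  0.2 -0.5]
2 [ 5.77028099e+02 -2.86846142e+01 -1.63666565e-02] [ 0.3 -1.2  0.7  0.1 -0.6  0.1 -0.3  0.3]
3 [ 5.78513566e+02 -2.77942103e+01 -1.34269942e-02] [ 0.3  1.   0.3  1.7  0.   1.   0.2  0.4  0.5 -1.7  1.3 -0.5  0.2 -0.4
  0.1 -0.1]
boss T [554.  -20.5 103. ] [-24.6   7. ]
stop foot L T [660.1   1.4  66. ] [81.2 30.3]
stop R [660.9 -52.5  66. ] [ 82.7 -23.6]
disc T [620.9 -79.   60. ] [ 43.1 -50.6]
pintop T [678.6 -87.4 115. ] [100.9 -58.3]
house TL [595.5   6.8  75. ] [16.5 34.8]
TR [595.2 -50.9  75. ] [ 17.  -22.9]
BR [504.  -47.7  75. ] [-74.2 -20.9]
BL [505.8  11.2  75. ] [-73.2  38. ]
pad [627.   16.5  67. ] [47.9 44.9]
bush [493.4  46.3  56. ] [-86.1  72.9]
boss S [550.4 -24.7 103. ] [-28.2   2.8]
pintop S [674.4 -88.6 115. ] [ 96.7 -59.5]
hou L [506.5   3.3  75. ] [-72.5  30.1]
near bot [506.8 -48.2  40. ] [-71.5 -21.4]
R bot [593.8 -49.5  40. ] [ 15.5 -21.5]
Rtop [592.6 -51.1  75. ] [ 14.4 -23.1]
pad l [608.7  14.7  40. ] [29.6 42.9]
pad r [648.6  15.8  40. ] [69.5 44.5]
padtopl [603.1   6.9  67. ] [24.2 35. ]
padtopr [644.   10.5  67. ] [65.  39.2]
disc [616.2 -87.   60. ] [ 38.5 -58.7]
```

The enlarged crop confirms the black housing on the plate, with its boss at about (373,182) in the top view. The red and yellow look-alikes are off the turntable. I'll refine the poses on a contrast-stretched zoom with a wireframe overlay.

```bash
cat >> h.py <<'E'
def zoom(d,x0,y0,x1,y1,s,fn,lines=()):
    c=d['color'][y0:y1,x0:x1].astype(float)/255
    c=(255*np.clip(c*1.3,0,1)**.5).astype(np.uint8)
    c=cv2.resize(c,None,fx=s,fy=s,interpolation=cv2.INTER_CUBIC)
    for P,col in lines:
        q=((w2p(d,P)-[x0,y0]+.5)*s-.5)
        cv2.polylines(c,[np.round(q*16).astype(np.int32).reshape(-1,1,2)],False,col,1,cv2.LINE_AA,4)
    cv2.imwrite('pics/'+fn,c)
def tr(p,P):
    P=np.array(P,float);c,s=np.cos(p[2]),np.sin(p[2])
    return np.c_[p[0]+c*P[:,0]-s*P[:,1],p[1]+s*P[:,0]+c*P[:,1],P[:,2]]
def rect(x0,x1,y0,y1,z): return [[x0,y0,z],[x1,y0,z],[x1,y1,z],[x0,y1,z],[x0,y0,z]]
def circ(x,y,r,z): a=np.linspace(0,2*np.pi,60); return np.c_[x+r*np.cos(a),y+r*np.sin(a),a*0+z]
def model(pl,h,t,pad):
    """h: housing x,y,yaw in plate frame"""
    G=(0,255,0);R=(0,0,255);B=(255,120,0);Y=(0,255,255)
    L=[(tr(pl,rect(-105,105,-90,90,40)),G),(tr(pl,rect(85,103,-28,28,66)),G)]
    for z in(40,75):L.append((tr(pl,tr(h,rect(-45,45,-30,30,z))),R))
    L.append((tr(pl,tr(h,circ(0,0,18,103))),R))
    cx,cy=45+10*np.cos(t-0+np.pi/2+np.pi*0),-44
    # lobe centre: direction -y at t=0 (reach 20-10cos t towards +y), turns clockwise
    a=-np.pi/2-t
    L.append((tr(pl,circ(45+10*np.cos(a),-44+10*np.sin(a),20,60)),B))
    px,py=45+55*np.cos(-t),-44+55*np.sin(-t)
    L.append((tr(pl,circ(px,py,6,115)),B))
    L.append((tr(pl,[[23,pad,40],[23,pad,67],[67,pad,67],[67,pad,40],[23,pad,40]]),Y))
    return L
E
python3 - <<'E'
from h import *
d=get_image('top');s=get_image('side')
h=[-27,6.5,-.02]
zoom(d,330,138,415,218,8,'t2.png',model([581.6,-27.2,-.008],h,.3,37))
zoom(s,300,220,435,318,5.9,'s2.png',model([577,-28.7,-.0164],h,.3,37))
E
```

```text
(no output)
```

View pics/t2.png

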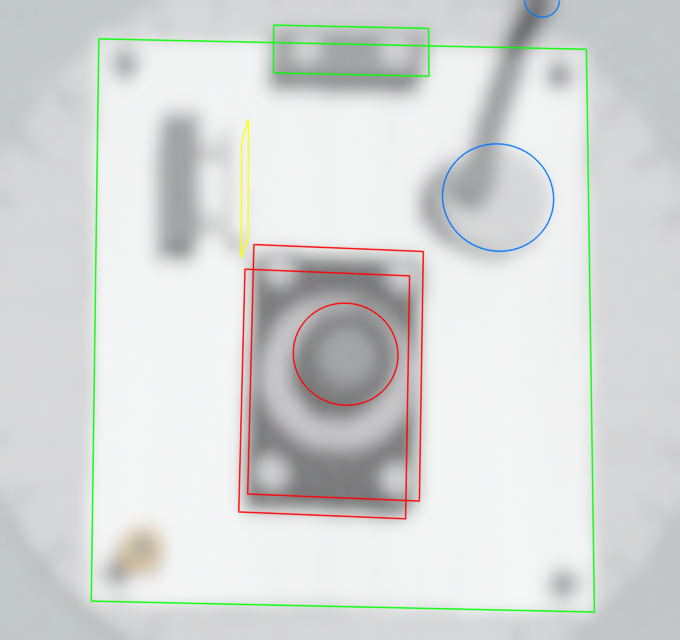

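View pics/s2.png

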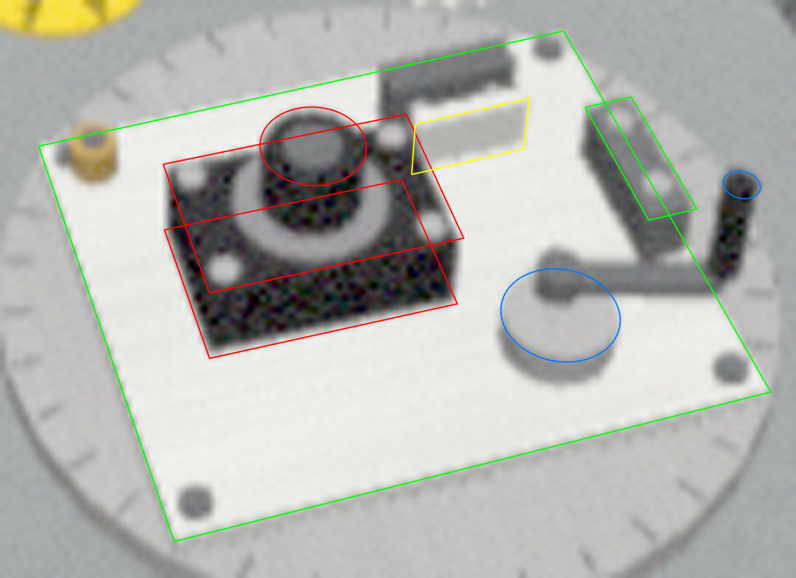

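The top overlay puts the housing at about plate (-27, 6.5) mm with yaw about -0.035 rad (boss at t2 (348,352)), and the cam at t≈0.3. In the side overlay the pad face matches y≈37. I'll start by turning the tool so its x points along the plate's -x.

Emit:
send_rows --pt "0 0 0 -0.149 1" --pt "0 0 0 -0.149 1" --pt "0 0 0 -0.149 1" --pt "0 0 0 -0.149 1" --pt "0 0 0 -0.149 1"

```text
t: 0.9
ee_pos: [258.2, -569.2, 302.7]
orientation: [-2.613, -1.744, -0.0]
ft_force: [-0.7, 0.7, -0.5]
width: 88.1
```

Emit:
send_rows --pt "0 0 0 -0.149 1" --pt "0 0 0 -0.149 1" --pt "0 0 0 -0.149 1" --pt "0 0 0 -0.149 1" --pt "0 0 0 -0.149 1"

```text
t: 1.4
ee_pos: [258.1, -569.2, 302.7]
orientation: [-1.799, -2.575, -0.0]
ft_force: [-0.7, -0.4, 0.3]
width: 88.1
```

Emit:
send_rows --pt "0 0 0 -0.149 1" --pt "0 0 0 -0.149 1" --pt "0 0 0 -0.149 1" --pt "0 0 0 -0.149 1" --pt "0 0 0 -0.149 1"

```text
t: 1.9
ee_pos: [258.2, -569.1, 302.7]
orientation: [0.739, 3.054, 0.0]
ft_force: [-0.4, 0.2, -0.5]
width: 88.3
```

Emit:
send_rows --pt "0 0 0 -0.149 1" --pt "0 0 0 -0.149 1" --pt "0 0 0 -0.149 1" --pt "0 0 0 -0.022 1" --pt "0 0 0 0 1"

```text
t: 2.4
ee_pos: [293.7, -548.9, 299.6]
orientation: [-0.112, -3.087, 0.052]
ft_force: [-0.3, 1.1, 0.7]
width: 87.7
```

```bash
cat >> h.py <<'E'
PL=np.array([579.3,-27.9,-.012])
def axes():
    o=telemetry.get_obs();R=cv2.Rodrigues(np.array(o['orientation']))[0];return o,R
def toPl(W):
    dx,dy=W[0]-PL[0],W[1]-PL[1];c,s=np.cos(PL[2]),np.sin(PL[2]);return np.array([c*dx+s*dy,-s*dx+c*dy])
def st():
    o,R=axes();hd=np.arctan2(R[1,0],R[0,0]);f=np.array(o['ft_force'])
    print('t',round(o['t'],2),'tcp',np.round(o['ee_pos'],1),'plate',np.round(toPl(o['ee_pos']),1),'hd',round(hd,3),'F',np.round(f,1),'Fplate',np.round(toPl(np.r_[f[0]+PL[0],f[1]+PL[1]]),1),'M',np.round(o['moment'],2),'w',round(o['width'],1),'q6',np.round(o['qpos'][[0,5]],2));return o,R
def need(W):
    o,R=st();print('tool shift mm',np.round(R.T@(np.array(W)-o['ee_pos']),1))
E
python3 -c "
from h import *
need([552.5,-22,200])"
```

```text
t 2.4 tcp [ 293.7 -548.9  299.6] plate [-279.4 -524.3] hd 3.068 F [-0.3  1.1  0.7] Fplate [-0.3  1.1] M [ 0.08 -0.12 -0.02] w 87.7 q6 [-1.08 -2.54]
tool shift mm [-224.4  547.2   68.9]
```

Emit:
send_rows --pt "-0.01 0.04 0 0 1" --pt "-0.015 0.04 0 0 1" --pt "-0.015 0.04 0 0 1" --pt "-0.015 0.04 0 0 1" --pt "-0.015 0.04 0 0 1"

```text
t: 2.9
ee_pos: [377.0, -354.6, 289.1]
orientation: [-0.118, -3.087, 0.052]
ft_force: [0.2, -0.3, 0.7]
width: 88.0
```

Emit:
send_rows --pt "-0.015 0.04 0 0 1" --pt "-0.015 0.04 0 0 1" --pt "-0.015 0.04 0 0 1" --pt "-0.015 0.04 0 0 1" --pt "-0.015 0.04 0 0 1"

```text
t: 3.4
ee_pos: [466.8, -160.8, 278.3]
orientation: [-0.118, -3.087, 0.052]
ft_force: [0.0, -0.2, -0.6]
width: 88.1
```

```bash
python3 -c "
from h import *
need([552.5,-22,200])
print(telemetry.get_obs()['orientation'])"
```

```text
t 3.4 tcp [ 466.8 -160.8  278.3] plate [-110.9 -134.3] hd 3.065 F [ 0.  -0.2 -0.6] Fplate [ 0.1 -0.2] M [ 0.03 -0.18 -0.01] w 88.1 q6 [-0.33 -1.8 ]
tool shift mm [-78.6 147.6  69.2]
[-0.11764635 -3.08709107  0.05194309]
```

```bash
python3 -c "
from h import *
o,R=axes();print(R.round(4)); print(o['qpos'].round(3))"
```

```text
[[-0.9958  0.0752 -0.053 ]
 [ 0.0769  0.9965 -0.0316]
 [ 0.0505 -0.0355 -0.9981]]
[-0.334  0.278  1.917 -0.057  0.987 -1.796]
```

The tool picked up a fixed 3.5° tilt when joint 6 reached its limit. I can make this harmless by turning until the jaw axis is horizontal, because the pads are then vertical against the boss. From here on I'll steer by the grasp point.

```bash
cat >> h.py <<'E'
def gneed(W,turn=0):
    o,R=st();g=o['ee_pos']+R[:,2]*61.3;print('grasp',g.round(1),'pl',toPl(g).round(1),'shift(tool)',np.round(R.T@(np.array(W)-g),1),'yz',R[2,1].round(3))
def pl2w(x,y,z): return tr(PL,[[x,y,z]])[0]
E
python3 -c "
from h import *
gneed([552.5,-22,150])"
```

```text
t 3.4 tcp [ 466.8 -160.8  278.3] plate [-110.9 -134.3] hd 3.065 F [ 0.  -0.2 -0.6] Fplate [ 0.1 -0.2] M [ 0.03 -0.18 -0.01] w 88.1 q6 [-0.33 -1.8 ]
grasp [ 463.5 -162.8  217.1] pl [-114.1 -136.3] shift(tool) [-81.1 149.4  57.8] yz -0.036
```

Emit:
send_rows --pt "-0.02 0.038 0.01 0 1" --pt "-0.02 0.038 0.01 0 1" --pt "-0.02 0.038 0.01 -0.1 1" --pt "-0.02 0.035 0.01 -0.1 1" --pt "0 0 0 -0.14 1"

```text
t: 3.9
ee_pos: [552.9, -15.6, 227.5]
orientation: [0.419, -3.055, 0.036]
ft_force: [-0.3, 0.1, 0.1]
width: 87.7
```

Emit:
send_rows --pt "0 0 0 -0.14 1" --pt "0 0 0 -0.133 1" --pt "0 0 0 0 1"

```text
t: 4.2
ee_pos: [551.5, -19.0, 228.8]
orientation: [0.82, -2.97, 0.025]
ft_force: [0.0, -0.5, 0.2]
width: 88.2
```

```bash
python3 -c "
from h import *
gneed([552.5,-22,98])"
```

```text
t 4.2 tcp [551.5 -19.  228.8] plate [-27.9   8.6] hd -2.603 F [ 0.  -0.5  0.2] Fplate [ 0.  -0.5] M [ 0.13 -0.16 -0.04] w 88.2 q6 [-0.04 -2.13]
grasp [548.2 -20.9 167.7] pl [-31.1   6.6] shift(tool) [-7.4 -3.2 69.3] yz 0.001
```

Emit:
send_rows --pt "-0.007 -0.003 0.02 0 1" --pt "0 0 0.02 0 1" --pt "0 0 0.015 0 1" --pt "0 0 0.01 0 1" --pt "0 0 0 0 1"

```text
t: 4.7
ee_pos: [554.6, -19.7, 162.2]
orientation: [0.817, -2.968, 0.024]
ft_force: [-0.5, -0.3, 0.1]
width: 87.6
```

```bash
python3 -c "
from h import *
gneed([552.5,-22,98])
s=get_image('side');zoom(s,280,190,440,310,5,'s3.png')
d=get_image('top');zoom(d,317,125,427,235,5,'t3.png')
"
```

```text
t 4.7 tcp [554.6 -19.7 162.2] plate [-24.8   7.9] hd -2.604 F [-0.5 -0.3  0.1] Fplate [-0.5 -0.3] M [ 0.13 -0.19 -0.04] w 87.6 q6 [-0.04 -2.12]
grasp [551.1 -21.6 101. ] pl [-28.2   6. ] shift(tool) [-1.2 -1.   3. ] yz 0.002
```

View pics/s3.png

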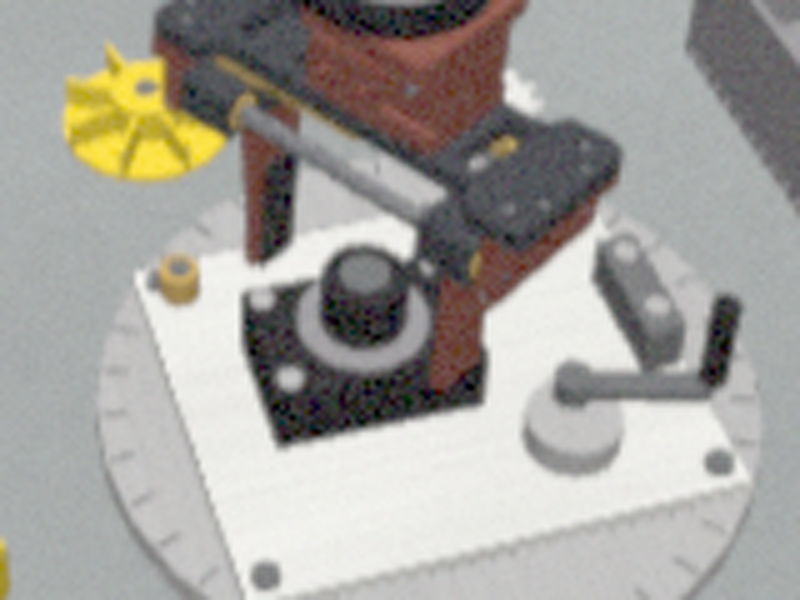

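The boss at s3 (363,295) sits between the fingertips at (265,260) and (450,385). I'll lower 3 mm and close.

Emit:
send_rows --pt "-0.001 0 0.003 0 0.5" --pt "0 0 0 0 0.1" --pt "0 0 0 0 -0.1" --pt "0 0 0 0 -0.2" --pt "0 0 0 0 -0.3"

```text
t: 5.3
ee_pos: [556.2, -18.9, 160.6]
orientation: [0.82, -2.97, 0.025]
ft_force: [-0.1, -0.5, -0.4]
width: 51.7
```

Emit:
send_rows --pt "0 0 0 0 -0.3" --pt "0 0 0 0 -0.3" --pt "0 0 0 0 -0.3"

```text
t: 5.6
ee_pos: [556.2, -19.0, 160.4]
orientation: [0.82, -2.97, 0.025]
ft_force: [0.4, -1.2, -0.1]
width: 35.1
```

```bash
python3 -c "
from h import *
gneed([552.5,-22,98])
s=get_image('side');zoom(s,280,190,440,310,5,'s4.png')
"
```

```text
t 5.6 tcp [556.2 -19.  160.4] plate [-23.2   8.6] hd -2.603 F [ 0.4 -1.2 -0.1] Fplate [ 0.4 -1.2] M [ 0.01 -0.23  0.01] w 35.1 q6 [-0.04 -2.12]
grasp [553.  -21.   99.3] pl [-26.4   6.6] shift(tool) [ 0.8 -0.6  1.3] yz 0.0
```

View pics/s4.png

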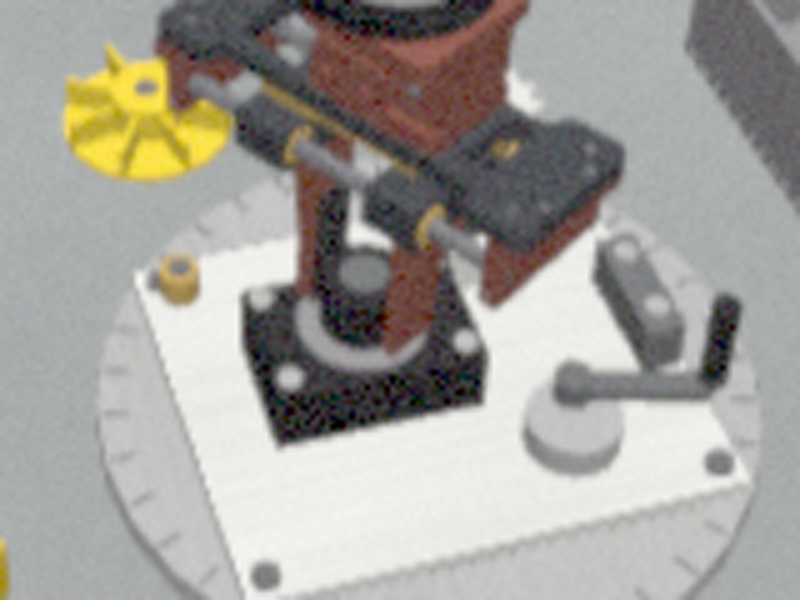

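Gripped at width 35.1 mm, and the boss lies at s4 (363,270) with the housing unmoved. Next I'll work out the plate axes in tool coordinates.

```bash
cat >> h.py <<'E'
def ax(turn=0):
    o,R=axes();R=R@cv2.Rodrigues(np.array([0,0,turn],float))[0];c,s=np.cos(PL[2]),np.sin(PL[2])
    print('tool of plate x',(R.T@[c,s,0]).round(3),'y',(R.T@[-s,c,0]).round(3))
E
python3 -c "
from h import *
ax();ax(-.035)"
```

```text
tool of plate x [-0.85  -0.523 -0.053] y [-0.522  0.852 -0.033]
tool of plate x [-0.832 -0.553 -0.053] y [-0.552  0.833 -0.033]
```

Emit:
send_rows --pt "0.0011 -0.0018 0.0001 -0.012 -0.3" --pt "0.0012 -0.0018 0 -0.012 -0.3" --pt "0.0012 -0.0018 0.0001 -0.011 -0.3" --pt "0 0 0 0 -0.3"

```text
t: 6.05
ee_pos: [555.9, -25.4, 160.5]
orientation: [0.873, -2.955, 0.023]
ft_force: [-1.0, 5.2, 2.0]
width: 35.5
```

```bash
python3 -c "
from h import *
gneed(pl2w(38,0,99.3));ax()
s=get_image('side');zoom(s,280,190,440,310,5,'s5.png',model([577,-28.7,-.0164],[-26.5,0,0],.3,37))
d=get_image('top');zoom(d,317,125,427,235,5,'t5.png',model([581.6,-27.2,-.008],[-26.5,0,0],.3,37))
"
```

```text
t 6.05 tcp [555.9 -25.4 160.5] plate [-23.4   2.2] hd -2.567 F [-1.   5.2  2. ] Fplate [-1.   5.2] M [ 0.85 -0.03  0.  ] w 35.5 q6 [-0.05 -2.16]
grasp [552.6 -27.3  99.3] pl [-26.7   0.3] shift(tool) [-53.6 -36.   -3.4] yz 0.003
tool of plate x [-0.831 -0.553 -0.053] y [-0.552  0.833 -0.032]
```

View pics/s5.png

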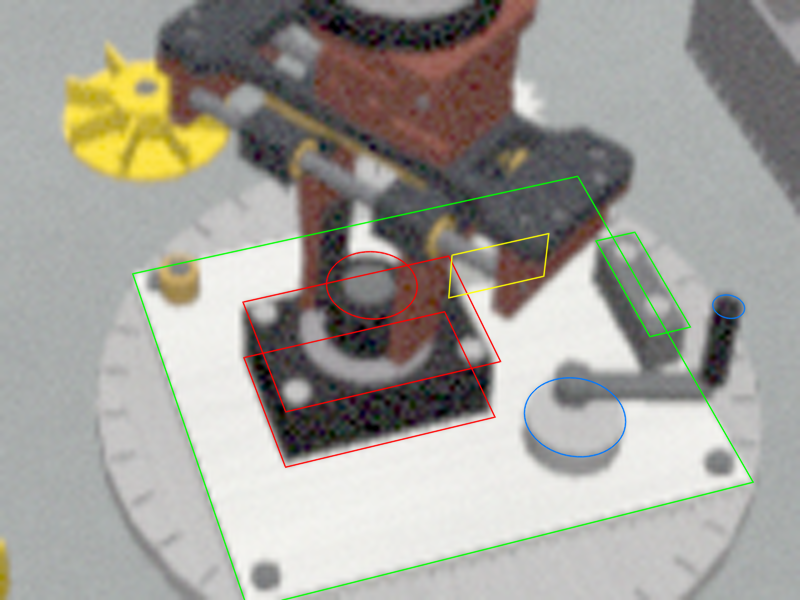

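View pics/t5.png

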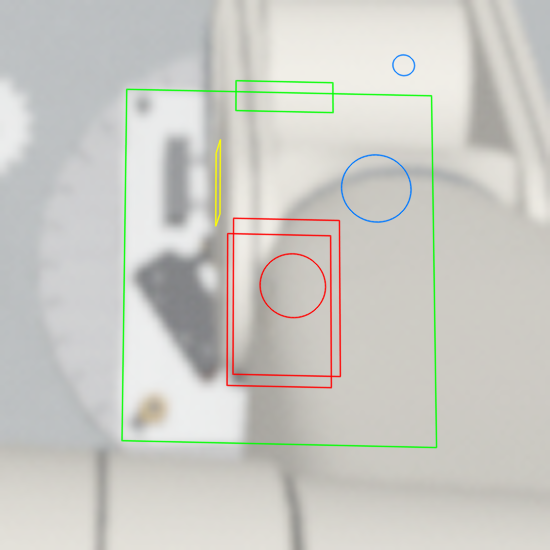

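Housing held near y≈0, square to about 0.01 rad; the boss at s5 (367,287) agrees with the overlay circle. I'll slide it towards the stop and watch the forces.

Emit:
send_rows --pt "-0.0025 -0.0017 -0.0001 0 -0.3" --pt "-0.0033 -0.0022 -0.0002 0 -0.3" --pt "-0.0033 -0.0022 -0.0002 0 -0.3" --pt "-0.0033 -0.0022 -0.0002 0 -0.3" --pt "-0.0033 -0.0022 -0.0002 0 -0.3"

```text
t: 6.65
ee_pos: [572.1, -26.2, 160.5]
orientation: [0.87, -2.948, 0.022]
ft_force: [-11.5, 0.6, 14.7]
width: 35.3
```

```bash
python3 -c "
from h import *
gneed(pl2w(38,0,99.3))
"
```

```text
t 6.65 tcp [572.1 -26.2 160.5] plate [-7.2  1.7] hd -2.567 F [-11.5   0.6  14.7] Fplate [-11.5   0.5] M [-0.06  1.87 -0.09] w 35.3 q6 [-0.05 -2.16]
grasp [568.4 -28.1  99.3] pl [-10.9  -0.4] shift(tool) [-40.8 -26.7  -3. ] yz 0.006
```

Emit:
send_rows --pt "0 0 -0.0004 0 -0.3" --pt "0 0 0 0 -0.3"

```text
t: 6.85
ee_pos: [573.7, -26.2, 160.5]
orientation: [0.871, -2.952, 0.023]
ft_force: [-5.4, -1.0, 5.1]
width: 35.4
```

```bash
python3 -c "
from h import *
gneed(pl2w(38,0,99.3))
s=get_image('side');zoom(s,280,190,440,310,5,'s6.png',model([577,-28.7,-.0164],[-10,0,0],.3,37))
"
```

```text
t 6.85 tcp [573.7 -26.2 160.5] plate [-5.7  1.7] hd -2.567 F [-5.4 -1.   5.1] Fplate [-5.4 -1. ] M [-0.19  0.76 -0.06] w 35.4 q6 [-0.05 -2.16]
grasp [570.2 -28.2  99.3] pl [-9.1 -0.4] shift(tool) [-39.4 -25.8  -2.7] yz 0.004
```

View pics/s6.png

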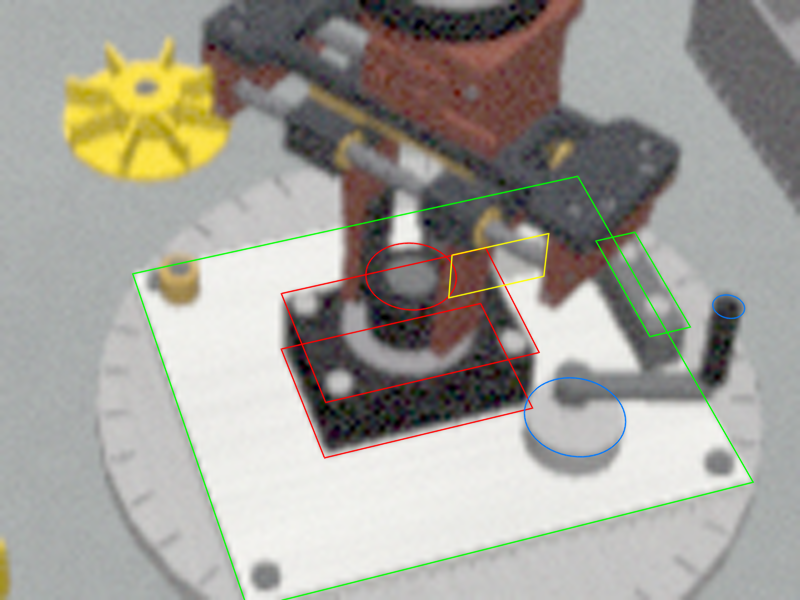

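Moving well: the housing is centred between the pad and the disc, with little side force. I'll continue.

Emit:
send_rows --pt "-0.0025 -0.0017 -0.0003 0 -0.3" --pt "-0.0025 -0.0016 -0.0002 0 -0.3" --pt "-0.0025 -0.0017 -0.0002 0 -0.3" --pt "-0.0025 -0.0016 -0.0002 0 -0.3" --pt "-0.0025 -0.0017 -0.0002 0 -0.3"

```text
t: 7.4
ee_pos: [588.7, -26.2, 160.5]
orientation: [0.871, -2.952, 0.023]
ft_force: [-4.7, 0.3, 2.9]
width: 34.9
```

```bash
python3 -c "
from h import *
gneed(pl2w(38,0,99.3))
"
```

```text
t 7.4 tcp [588.7 -26.2 160.5] plate [9.4 1.8] hd -2.567 F [-4.7  0.3  2.9] Fplate [-4.7  0.3] M [ 0.02  0.67 -0.09] w 34.9 q6 [-0.05 -2.16]
grasp [585.2 -28.2  99.3] pl [ 5.9 -0.2] shift(tool) [-26.8 -17.6  -1.8] yz 0.004
```

Emit:
send_rows --pt "-0.0025 -0.0017 -0.0002 0 -0.3" --pt "-0.0025 -0.0016 -0.0002 0 -0.3" --pt "-0.0025 -0.0017 -0.0002 0 -0.3" --pt "-0.0025 -0.0016 -0.0002 0 -0.3" --pt "-0.0025 -0.0017 -0.0002 0 -0.3"

```text
t: 7.9
ee_pos: [605.3, -26.0, 160.7]
orientation: [0.872, -2.955, 0.024]
ft_force: [-0.3, -0.4, -6.4]
width: 35.5
```

Emit:
send_rows --pt "-0.0025 -0.0017 -0.0002 0 -0.3" --pt "-0.0025 -0.0016 -0.0002 0 -0.3" --pt "-0.0017 -0.0011 -0.0001 0 -0.3" --pt "-0.0017 -0.0011 -0.0001 0 -0.3"

```text
t: 8.3
ee_pos: [615.2, -26.0, 161.2]
orientation: [0.872, -2.955, 0.023]
ft_force: [0.0, 0.9, -6.1]
width: 35.5
```

```bash
python3 -c "
from h import *
gneed(pl2w(38,0,99.3))
s=get_image('side');zoom(s,300,200,430,300,6,'s7.png')
"
```

```text
t 8.3 tcp [615.2 -26.  161.2] plate [35.9  2.3] hd -2.568 F [ 0.   0.9 -6.1] Fplate [0.  0.9] M [ 0.12 -0.23 -0.02] w 35.5 q6 [-0.05 -2.16]
grasp [611.9 -28.  100. ] pl [32.6  0.3] shift(tool) [-4.4 -3.3  0.4] yz 0.003
```

View pics/s7.png

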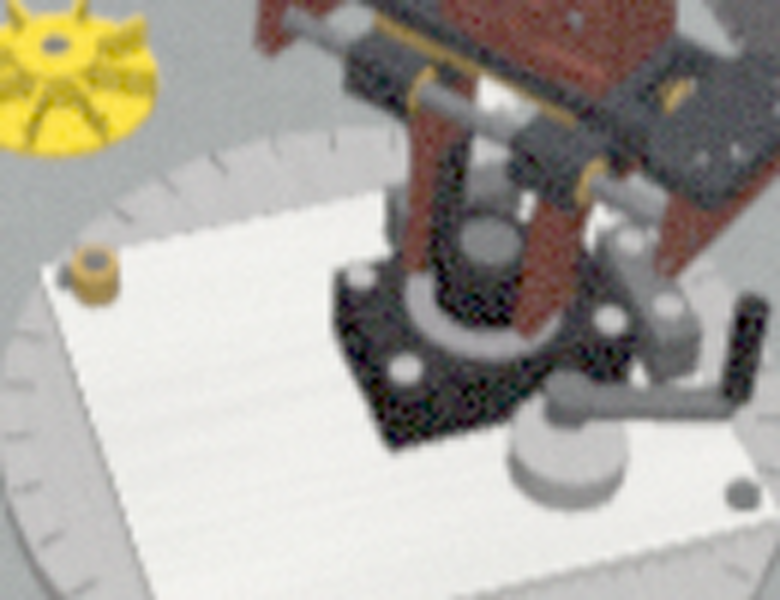

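The vertical force of -6 N means the housing has been lifted about 0.7 mm. I'll set it back down, then make the final slow approach.

Emit:
send_rows --pt "0 0 0.0004 0 -0.3" --pt "0 0 0.0003 0 -0.3" --pt "-0.0008 -0.0006 0 0 -0.3" --pt "-0.0008 -0.0006 0 0 -0.3"

```text
t: 8.75
ee_pos: [616.9, -26.2, 160.5]
orientation: [0.872, -2.955, 0.023]
ft_force: [0.0, -0.1, -4.6]
width: 35.7
```

```bash
python3 -c "
from h import *
gneed(pl2w(40,0,99.3))
"
```

```text
t 8.75 tcp [616.9 -26.2 160.5] plate [37.6  2.2] hd -2.568 F [ 0.  -0.1 -4.6] Fplate [ 0.  -0.1] M [ 0.12  0.02 -0.06] w 35.7 q6 [-0.05 -2.16]
grasp [613.6 -28.1  99.4] pl [34.3  0.2] shift(tool) [-4.7 -3.3 -0.2] yz 0.003
```

Emit:
send_rows --pt "-0.0008 -0.0006 0.0002 0 -0.3" --pt "-0.0008 -0.0006 0.0001 0 -0.3" --pt "-0.0008 -0.0006 0 0 -0.3"

```text
t: 9.05
ee_pos: [619.6, -26.4, 160.5]
orientation: [0.872, -2.954, 0.023]
ft_force: [-4.9, 0.9, 2.5]
width: 35.4
```

Emit:
send_rows --pt "-0.0008 -0.0006 0 0 -0.3" --pt "-0.0008 -0.0006 0 0 -0.3"

```text
t: 9.25
ee_pos: [621.5, -26.5, 160.5]
orientation: [0.872, -2.954, 0.023]
ft_force: [-5.3, 1.0, 4.6]
width: 35.3
```

```bash
python3 -c "
from h import *
gneed(pl2w(40,0,99.3))
"
```

```text
t 9.25 tcp [621.5 -26.5 160.5] plate [42.2  1.9] hd -2.568 F [-5.3  1.   4.6] Fplate [-5.3  1. ] M [ 0.08  0.76 -0.06] w 35.3 q6 [-0.05 -2.17]
grasp [618.2 -28.5  99.3] pl [38.9 -0.1] shift(tool) [-1.  -0.5 -0.1] yz 0.003
```

Emit:
send_rows --pt "-0.0004 -0.0003 0 0 -0.3" --pt "-0.0004 -0.0003 0 0 -0.3"

```text
t: 9.45
ee_pos: [622.5, -26.6, 160.5]
orientation: [0.872, -2.954, 0.023]
ft_force: [-5.9, 0.5, 4.9]
width: 35.3
```

Emit:
send_rows --pt "-0.0004 -0.0003 0 0 -0.3" --pt "-0.0004 -0.0003 0 0 -0.3"

```text
t: 9.65
ee_pos: [623.4, -26.7, 160.5]
orientation: [0.872, -2.954, 0.023]
ft_force: [-6.4, 0.7, 5.5]
width: 35.5
```

Emit:
send_rows --pt "-0.0004 -0.0003 0 0 -0.3" --pt "-0.0004 -0.0003 0 0 -0.3"

```text
t: 9.85
ee_pos: [624.0, -26.7, 160.5]
orientation: [0.871, -2.953, 0.022]
ft_force: [-8.4, 1.3, 7.5]
width: 35.5
```

Emit:
send_rows --pt "-0.0004 -0.0003 0 0 -0.3" --pt "-0.0004 -0.0003 0 0 -0.3"

```text
t: 10.05
ee_pos: [624.2, -26.7, 160.4]
orientation: [0.87, -2.951, 0.021]
ft_force: [-11.4, 2.2, 11.1]
width: 35.4
```

```bash
python3 -c "
from h import *
gneed(pl2w(40,0,99.3))
s=get_image('side');zoom(s,300,200,430,300,6,'s8.png',model([577,-28.7,-.0164],[40,0,0],.3,37))
"
```

```text
t 10.05 tcp [624.2 -26.7 160.4] plate [44.9  1.7] hd -2.568 F [-11.4   2.2  11.1] Fplate [-11.4   2.1] M [ 0.11  1.89 -0.16] w 35.4 q6 [-0.05 -2.17]
grasp [620.7 -28.6  99.3] pl [41.4 -0.3] shift(tool) [1.  1.  0.1] yz 0.005
```

View pics/s8.png

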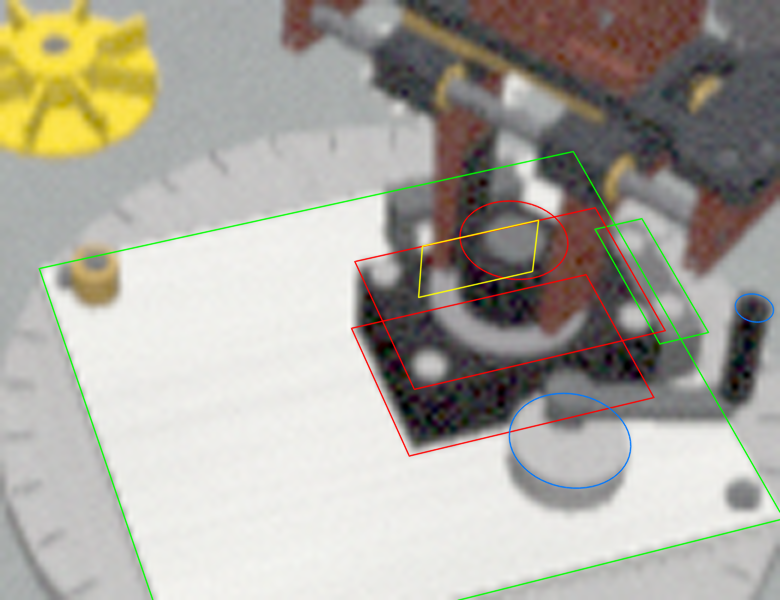

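The arm now advances only 0.2 mm per 1 mm commanded and the force is rising, so the housing is on the stop. I'll press slightly more to square it, hold, and then release.

Emit:
send_rows --pt "-0.0005 -0.0003 -0.0001 0 -0.3" --pt "-0.0005 -0.0003 -0.0001 0 -0.3" --pt "0 0 0 0 -0.3" --pt "0 0 0 0 -0.3" --pt "0 0 0 0 -0.3"

```text
t: 10.6
ee_pos: [624.5, -26.6, 160.5]
orientation: [0.87, -2.949, 0.02]
ft_force: [-14.2, 1.3, 12.4]
width: 35.7
```

```bash
python3 -c "
from h import *
gneed(pl2w(40,0,99.3))
"
```

```text
t 10.6 tcp [624.5 -26.6 160.5] plate [45.2  1.8] hd -2.568 F [-14.2   1.3  12.4] Fplate [-14.2   1.1] M [ 0.03  2.2  -0.27] w 35.7 q6 [-0.05 -2.17]
grasp [620.8 -28.6  99.3] pl [41.5 -0.2] shift(tool) [1.1 1.  0.1] yz 0.006
```

Emit:
send_rows --pt "0 0 0 0 -0.1" --pt "0 0 0 0 0.1" --pt "0 0 0 0 0.3" --pt "0 0 0 0 0.3"

```text
t: 11.0
ee_pos: [627.9, -26.9, 160.2]
orientation: [0.872, -2.956, 0.024]
ft_force: [0.4, 0.6, -0.8]
width: 56.7
```

Emit:
send_rows --pt "0 0 -0.02 0 0.3" --pt "0 0 -0.04 0 0.3" --pt "0 0 -0.04 0 0" --pt "0.03 0.02 -0.03 0.1 -0.3"

```text
t: 11.4
ee_pos: [601.7, -22.2, 294.2]
orientation: [0.723, -3.002, 0.031]
ft_force: [0.1, 0.3, -0.5]
width: 44.1
```

```bash
python3 -c "
from h import *
gneed(pl2w(40,0,99.3))
s=get_image('side');zoom(s,300,200,430,300,6,'s9.png',model([577,-28.7,-.0164],[40,0,0],.3,37))
d=get_image('top');zoom(d,330,130,415,218,6.5,'t9.png')
"
```

```text
t 11.4 tcp [601.7 -22.2 294.2] plate [22.3  5.9] hd -2.669 F [ 0.1  0.3 -0.5] Fplate [0.1 0.3] M [ 0.09 -0.18 -0.  ] w 44.1 q6 [-0.04 -2.07]
grasp [598.8 -24.2 233. ] pl [19.4  3.9] shift(tool) [-23.9 -12.1 132.7] yz -0.007
```

View pics/s9.png

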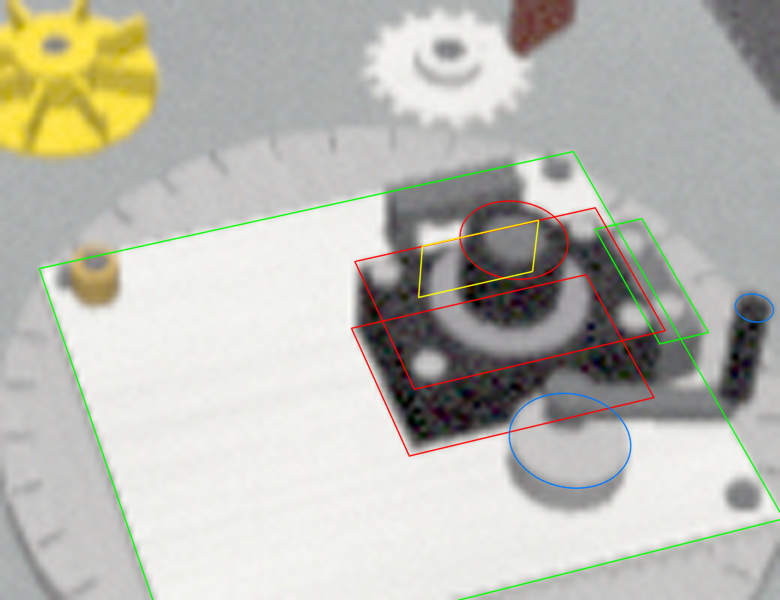

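The side view shows the housing flush on the stop with its boss at s9 (512,243). The screw lines run parallel to the model, so it is square. The pin top at (752,303) matches t≈0.3. Now I'll go to the pin.

```bash
cat >> h.py <<'E'
def pinpos(t,z,r=55.): return pl2w(45+r*np.cos(t),-44-r*np.sin(t),z)
def arc(ts,z,r=55.,fromt=None):
    """rows from tool angle fromt (ideal start) through ts; turn applied after shift"""
    o,R=axes();hd=np.arctan2(R[1,0],R[0,0])
    p=pinpos(fromt,z,r);t0=fromt
    for t in ts:
        q=pinpos(t,z,r);print(np.round(R.T@(q-p)/1000,4).tolist(),'turn',round(t-t0,3))
        R=R@cv2.Rodrigues(np.array([0,0,t-t0]))[0];p=q;t0=t
def cam():
    o,R=st();g=o['ee_pos']+R[:,2]*61.3;p=toPl(g)-[45,-44];t=-np.arctan2(p[1],p[0]);F=np.array(o['ft_force'])
    hd=np.arctan2(R[1,0],R[0,0]);c,s=np.cos(PL[2]),np.sin(PL[2]);f=np.array([c*F[0]+s*F[1],-s*F[0]+c*F[1]])
    ra=np.array([np.cos(t),-np.sin(t)]);ta=np.array([-np.sin(t),-np.cos(t)])
    print('CAM tool angle',t.round(3),'r',np.hypot(*p).round(1),'gz',g[2].round(1),'hd->t',round((np.pi+PL[2]-hd)%(2*np.pi),3),'push tang',-(f@ta).round(2),'rad',(f@ra).round(2))
E
python3 - <<'E'
from h import *
gneed(pinpos(.3,150));
o,R=axes();R=R@cv2.Rodrigues(np.array([0,0,.784]))[0]
print('after turn',R.T@(pinpos(.3,150)-(o['ee_pos']+61.3*R[:,2])))
E
```

```text
t 11.5 tcp [597.8 -22.1 296. ] plate [18.4  6. ] hd -2.67 F [-0.8 -0.5 -0.2] Fplate [-0.8 -0.5] M [ 0.07 -0.1   0.04] w 36.4 q6 [-0.04 -2.07]
grasp [594.8 -24.1 234.8] pl [15.5  4. ] shift(tool) [-47.6 -94.5  82.9] yz -0.007
after turn [-100.39666235  -33.33645979   82.89077329]
```

View pics/t9.png

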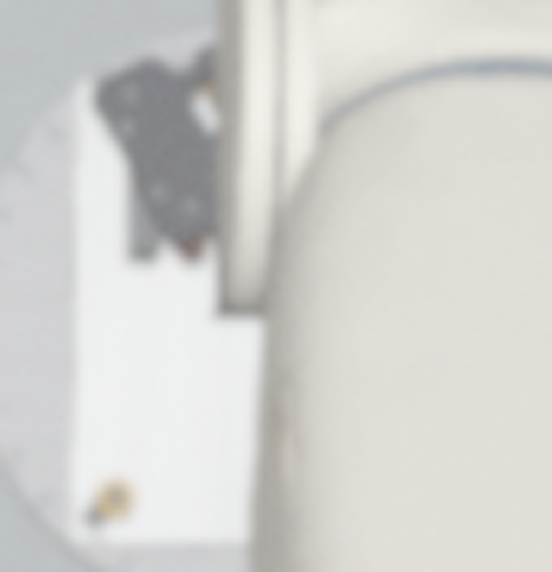

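The top view is blocked by the arm, so I'll rely on the side camera. Next: turn and move above the pin with the jaws at 44 mm.

Emit:
send_rows --pt "0 0 0 0.131 0" --pt "0 0 0 0.131 0" --pt "0 0 0 0.131 0" --pt "0 0 0 0.131 0" --pt "0 0 0 0.131 0"

```text
t: 12.0
ee_pos: [598.4, -22.2, 290.5]
orientation: [-0.286, -3.077, 0.057]
ft_force: [0.0, -0.3, -0.2]
width: 43.6
```

Emit:
send_rows --pt "-0.02 -0.007 0.01 0.129 0" --pt "-0.027 -0.009 0.02 0 0" --pt "-0.03 -0.01 0.02 0 0" --pt "-0.02 -0.007 0.015 0 0" --pt "0 0 0 0 0"

```text
t: 12.5
ee_pos: [678.8, -84.5, 220.1]
orientation: [-0.478, -3.052, 0.062]
ft_force: [-0.1, 0.4, -1.1]
width: 43.7
```

```bash
python3 - <<'E'
from h import *
gneed(pinpos(.3,125));cam()
s=get_image('side');zoom(s,340,190,460,290,6,'s10.png')
E
```

```text
t 12.5 tcp [678.8 -84.5 220.1] plate [100.2 -55.4] hd 2.83 F [-0.1  0.4 -1.1] Fplate [-0.1  0.4] M [ 0.03 -0.14 -0.06] w 43.7 q6 [-0.13 -1.37]
grasp [675.3 -86.4 158.9] pl [ 96.7 -57.4] shift(tool) [-3.2 -0.9 33.9] yz -0.047
t 12.5 tcp [678.8 -84.5 220.1] plate [100.2 -55.4] hd 2.83 F [-0.1  0.4 -1.1] Fplate [-0.1  0.4] M [ 0.03 -0.14 -0.06] w 43.7 q6 [-0.13 -1.37]
CAM tool angle 0.253 r 53.4 gz 158.9 hd->t 0.3 push tang 0.35 rad -0.2
```

View pics/s10.png

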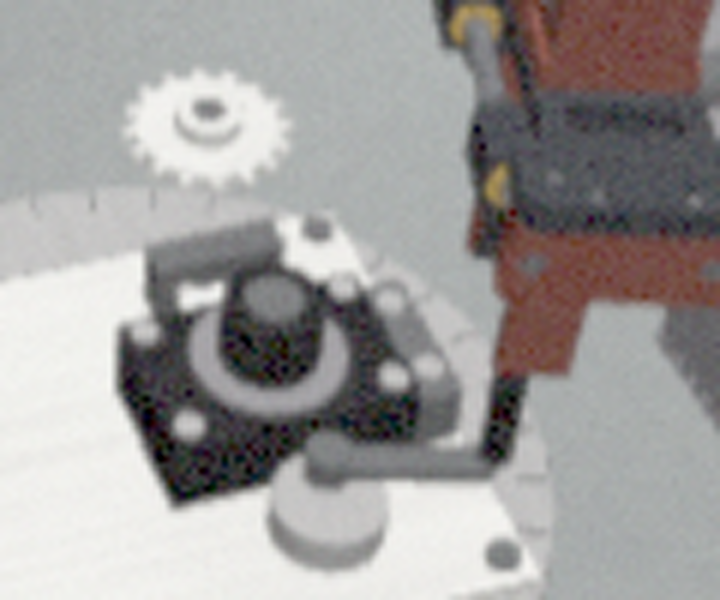

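Emit:
send_rows --pt "-0.0032 -0.001 0.01 0 0" --pt "0 0 0.015 0 0" --pt "0 0 0.015 0 0" --pt "0 0 0.012 0 0" --pt "0 0 0.008 0 0"

```text
t: 13.05
ee_pos: [676.9, -86.5, 162.3]
orientation: [-0.477, -3.054, 0.061]
ft_force: [-0.4, -0.4, 0.3]
width: 44.0
```

```bash
python3 - <<'E'
from h import *
gneed(pinpos(.3,95));cam()
s=get_image('side');zoom(s,340,190,460,290,6,'s11.png')
E
```

```text
t 13.05 tcp [676.9 -86.5 162.3] plate [ 98.3 -57.4] hd 2.831 F [-0.4 -0.4  0.3] Fplate [-0.4 -0.4] M [ 0.06 -0.13 -0.03] w 44.0 q6 [-0.13 -1.37]
grasp [673.5 -88.4 101.1] pl [ 94.9 -59.4] shift(tool) [-3.   0.2  6. ] yz -0.047
t 13.05 tcp [676.9 -86.5 162.3] plate [ 98.3 -57.4] hd 2.831 F [-0.4 -0.4  0.3] Fplate [-0.4 -0.4] M [ 0.06 -0.13 -0.03] w 44.0 q6 [-0.13 -1.37]
CAM tool angle 0.298 r 52.3 gz 101.1 hd->t 0.299 push tang -0.52 rad -0.28
```

View pics/s11.png

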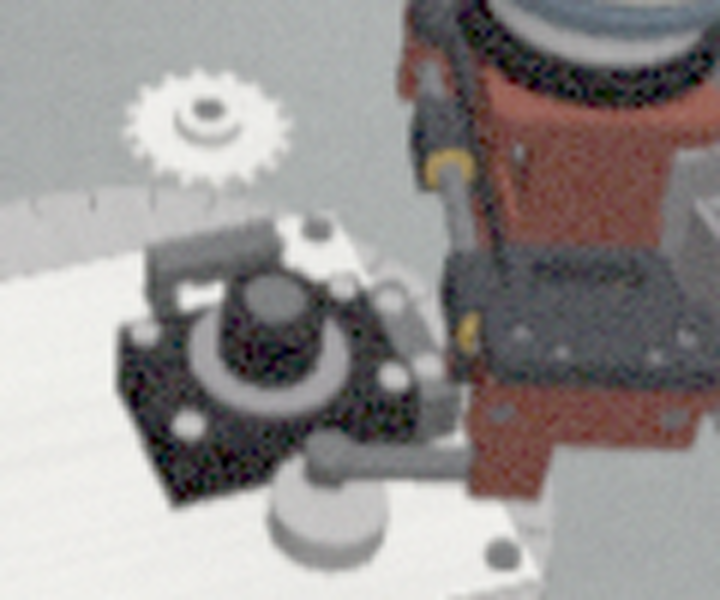

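The near finger at s11 (470–550) covers the pin (expected x≈500), so the pin is between the jaws. I'll settle to the grasp height and narrow to a loose 20 mm cage.

Emit:
send_rows --pt "-0.003 0 0.006 0 -0.2" --pt "0 0 0 0 -0.4" --pt "0 0 0 0 -0.55" --pt "0 0 0 0 -0.55" --pt "0 0 0 0 -0.55"

```text
t: 13.6
ee_pos: [680.6, -88.0, 158.4]
orientation: [-0.478, -3.056, 0.061]
ft_force: [0.6, -0.4, -0.1]
width: 19.6
```

```bash
python3 - <<'E'
from h import *
cam()
arc([.36,.42,.48,.54,.6,.7,.8,.9,1.0,1.1,1.2,1.3,1.4,1.5,1.6],95,fromt=.3)
E
```

```text
t 13.6 tcp [680.6 -88.  158.4] plate [102.  -58.8] hd 2.831 F [ 0.6 -0.4 -0.1] Fplate [ 0.6 -0.4] M [ 0.03 -0.2  -0.05] w 19.6 q6 [-0.13 -1.37]
CAM tool angle 0.303 r 56.3 gz 97.2 hd->t 0.299 push tang -0.23 rad 0.66
[0.0001, -0.0033, 0.0002] turn 0.06
[0.0001, -0.0033, 0.0002] turn 0.06
[0.0001, -0.0033, 0.0002] turn 0.06
[0.0001, -0.0033, 0.0002] turn 0.06
[0.0001, -0.0033, 0.0002] turn 0.06
[0.0003, -0.0055, 0.0003] turn 0.1
[0.0003, -0.0055, 0.0003] turn 0.1
[0.0003, -0.0055, 0.0003] turn 0.1
[0.0003, -0.0055, 0.0003] turn 0.1
[0.0003, -0.0055, 0.0003] turn 0.1
[0.0003, -0.0055, 0.0003] turn 0.1
[0.0003, -0.0055, 0.0003] turn 0.1
[0.0003, -0.0055, 0.0003] turn 0.1
[0.0003, -0.0055, 0.0003] turn 0.1
[0.0003, -0.0055, 0.0003] turn 0.1
```

Emit:
send_rows --pt "0.0001 -0.0033 0.0002 0.06 -0.55" --pt "0.0001 -0.0033 0.0002 0.06 -0.55" --pt "0.0001 -0.0033 0.0002 0.06 -0.55" --pt "0.0001 -0.0033 0.0002 0.06 -0.55" --pt "0.0001 -0.0033 0.0002 0.06 -0.55"

```text
t: 14.1
ee_pos: [673.2, -102.1, 158.3]
orientation: [-0.935, -2.955, 0.07]
ft_force: [-0.1, 2.6, 1.5]
width: 19.7
```

```bash
python3 - <<'E'
from h import *
cam()
s=get_image('side');zoom(s,340,190,460,290,6,'s12.png')
E
```

```text
t 14.1 tcp [ 673.2 -102.1  158.3] plate [ 94.8 -73.1] hd 2.528 F [-0.1  2.6  1.5] Fplate [-0.1  2.6] M [ 0.59 -0.17 -0.01] w 19.7 q6 [-0.15 -1.08]
CAM tool angle 0.587 r 56.0 gz 97.1 hd->t 0.601 push tang 2.08 rad -1.5
```

View pics/s12.png

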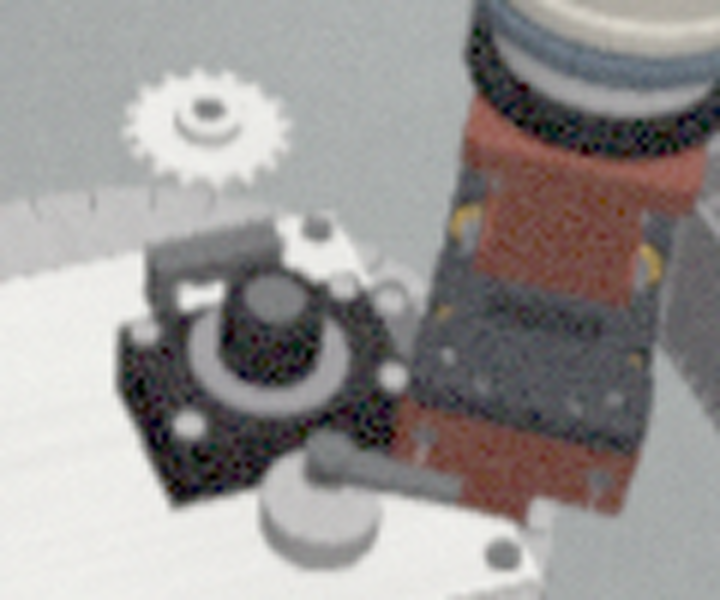

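The crank follows: its arm now ends near (460,485). I'll continue along the arc.

Emit:
send_rows --pt "0.0002 -0.0044 0.0002 0.08 -0.55" --pt "0.0002 -0.0044 0.0003 0.08 -0.55" --pt "0.0002 -0.0044 0.0002 0.08 -0.55" --pt "0.0002 -0.0044 0.0003 0.08 -0.55" --pt "0.0002 -0.0044 0.0002 0.08 -0.55"

```text
t: 14.65
ee_pos: [657.6, -116.9, 158.3]
orientation: [-1.508, -2.72, 0.081]
ft_force: [1.4, 4.9, -0.6]
width: 19.8
```

```bash
python3 - <<'E'
from h import *
cam()
arc([1.06,1.12,1.18],97,r=56,fromt=1.0)
E
```

```text
t 14.65 tcp [ 657.6 -116.9  158.3] plate [ 79.4 -88. ] hd 2.129 F [ 1.4  4.9 -0.6] Fplate [1.3 4.9] M [ 0.99 -0.46  0.02] w 19.8 q6 [-0.18 -0.71]
CAM tool angle 0.974 r 55.5 gz 97.2 hd->t 1.0 push tang 3.84 rad -3.32
[0.0001, -0.0034, 0.0002] turn 0.06
[0.0001, -0.0034, 0.0002] turn 0.06
[0.0001, -0.0034, 0.0002] turn 0.06
```

Emit:
send_rows --pt "0.0003 -0.0033 0.0002 0.06 -0.55" --pt "0.0003 -0.0033 0.0002 0.06 -0.55" --pt "0.0003 -0.0033 0.0002 0.06 -0.55" --pt "0.0003 -0.0033 0.0002 0.06 -0.55" --pt "0.0003 -0.0033 0.0002 0.06 -0.55"

```text
t: 15.15
ee_pos: [642.7, -122.8, 158.4]
orientation: [-1.902, -2.473, 0.087]
ft_force: [4.3, 3.5, -2.2]
width: 19.8
```

```bash
python3 - <<'E'
from h import *
cam()
s=get_image('side');zoom(s,330,200,450,300,6,'s13.png',model([577,-28.7,-.0164],[40,3,0],1.2,37)[5:])
arc([1.36,1.42,1.48],97,r=56,fromt=1.3)
E
```

```text
t 15.15 tcp [ 642.7 -122.8  158.4] plate [ 64.6 -94.2] hd 1.831 F [ 4.3  3.5 -2.2] Fplate [4.2 3.6] M [ 0.51 -0.88  0.03] w 19.8 q6 [-0.19 -0.42]
CAM tool angle 1.264 r 54.7 gz 97.2 hd->t 1.299 push tang 5.1 rad -2.12
[0.0001, -0.0034, 0.0002] turn 0.06
[0.0001, -0.0034, 0.0002] turn 0.06
[0.0001, -0.0034, 0.0002] turn 0.06
```

View pics/s13.png

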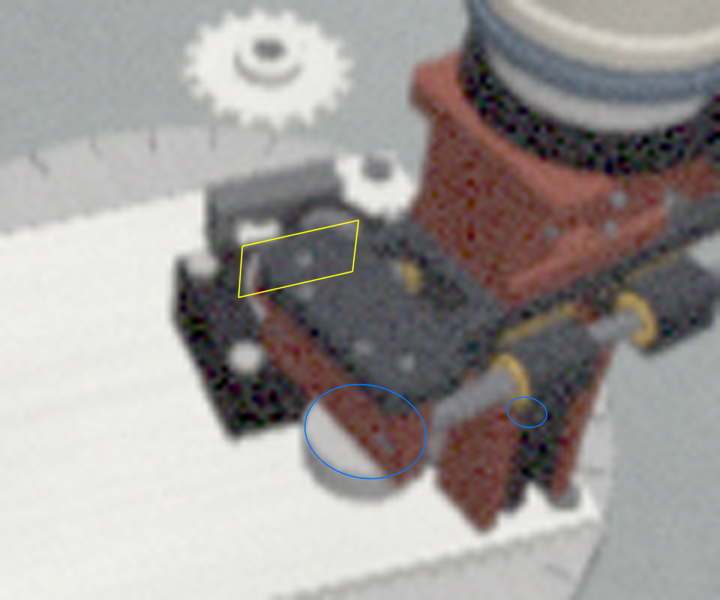

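Emit:
send_rows --pt "0.0002 -0.0028 0.0002 0.05 -0.55" --pt "0.0002 -0.0028 0.0001 0.05 -0.55" --pt "0.0002 -0.0028 0.0002 0.05 -0.55"

```text
t: 15.5
ee_pos: [634.5, -124.3, 158.4]
orientation: [-2.083, -2.328, 0.09]
ft_force: [3.8, 1.9, -2.4]
width: 19.7
```

```bash
python3 - <<'E'
from h import *
cam()
E
```

```text
t 15.5 tcp [ 634.5 -124.3  158.4] plate [ 56.4 -95.8] hd 1.682 F [ 3.8  1.9 -2.4] Fplate [3.8 1.9] M [ 0.33 -1.03  0.01] w 19.7 q6 [-0.2  -0.27]
CAM tool angle 1.417 r 54.4 gz 97.2 hd->t 1.447 push tang 4.02 rad -1.33
```

Emit:
send_rows --pt "0.0001 -0.0028 0.0002 0.05 -0.55" --pt "0.0001 -0.0028 0.0001 0.05 -0.55" --pt "0.0001 -0.0028 0.0002 0.05 -0.55"

```text
t: 15.8
ee_pos: [626.3, -124.7, 158.4]
orientation: [-2.255, -2.169, 0.091]
ft_force: [5.7, 1.5, -3.5]
width: 20.0
```

```bash
python3 - <<'E'
from h import *
cam()
E
```

```text
t 15.8 tcp [ 626.3 -124.7  158.4] plate [ 48.1 -96.2] hd 1.532 F [ 5.7  1.5 -3.5] Fplate [5.6 1.6] M [ 0.31 -1.13  0.02] w 20.0 q6 [-0.2  -0.13]
CAM tool angle 1.569 r 54.2 gz 97.2 hd->t 1.597 push tang 5.65 rad -1.55
```

Emit:
send_rows --pt "0.0001 -0.0022 0.0001 0.04 -0.55" --pt "0.0001 -0.0022 0.0001 0.04 -0.55"

```text
t: 16.0
ee_pos: [622.6, -124.4, 158.5]
orientation: [-2.343, -2.08, 0.09]
ft_force: [8.2, 0.6, -4.4]
width: 19.5
```

```bash
python3 - <<'E'
from h import *
cam()
E
```

```text
t 16.0 tcp [ 622.6 -124.4  158.5] plate [ 44.4 -96. ] hd 1.453 F [ 8.2  0.6 -4.4] Fplate [8.2 0.7] M [ 0.15 -1.62  0.06] w 19.5 q6 [-0.2  -0.05]
CAM tool angle 1.636 r 54.1 gz 97.3 hd->t 1.677 push tang 8.15 rad -1.22
```

Emit:
send_rows --pt "0.0001 -0.0022 0.0001 0.04 -0.55" --pt "0.0001 -0.0022 0.0001 0.04 -0.55"

```text
t: 16.2
ee_pos: [619.0, -123.8, 158.6]
orientation: [-2.427, -1.987, 0.089]
ft_force: [11.3, 0.5, -7.9]
width: 19.9
```

```bash
python3 - <<'E'
from h import *
cam()
E
```

```text
t 16.2 tcp [ 619.  -123.8  158.6] plate [ 40.8 -95.4] hd 1.373 F [11.3  0.5 -7.9] Fplate [11.3  0.6] M [-0.06 -1.99  0.07] w 19.9 q6 [-0.2   0.03]
CAM tool angle 1.701 r 53.9 gz 97.4 hd->t 1.757 push tang 11.14 rad -2.08
```

The force is rising steeply, so I'll hold still for a reading.

Emit:
send_rows --pt "0 0 0 0 -0.55" --pt "0 0 0 0 -0.55"

```text
t: 16.4
ee_pos: [618.8, -123.9, 158.6]
orientation: [-2.425, -1.989, 0.09]
ft_force: [8.6, -0.4, -5.8]
width: 20.2
```

```bash
python3 - <<'E'
from h import *
cam()
s=get_image('side');zoom(s,330,200,450,300,6,'s14.png',model([577,-28.7,-.0164],[40,9,0],1.65,39)[5:])
cam()
E
```

```text
t 16.4 tcp [ 618.8 -123.9  158.6] plate [ 40.6 -95.5] hd 1.375 F [ 8.6 -0.4 -5.8] Fplate [ 8.6 -0.3] M [ 0.02 -1.73  0.05] w 20.2 q6 [-0.2   0.03]
CAM tool angle 1.705 r 54.0 gz 97.4 hd->t 1.755 push tang 8.55 rad -0.9
t 16.45 tcp [ 618.8 -123.9  158.6] plate [ 40.7 -95.5] hd 1.375 F [ 8.6 -0.3 -5.6] Fplate [ 8.6 -0.2] M [-0.06 -1.74  0.06] w 20.0 q6 [-0.2   0.03]
CAM tool angle 1.704 r 54.0 gz 97.4 hd->t 1.755 push tang 8.54 rad -0.9
```

View pics/s14.png

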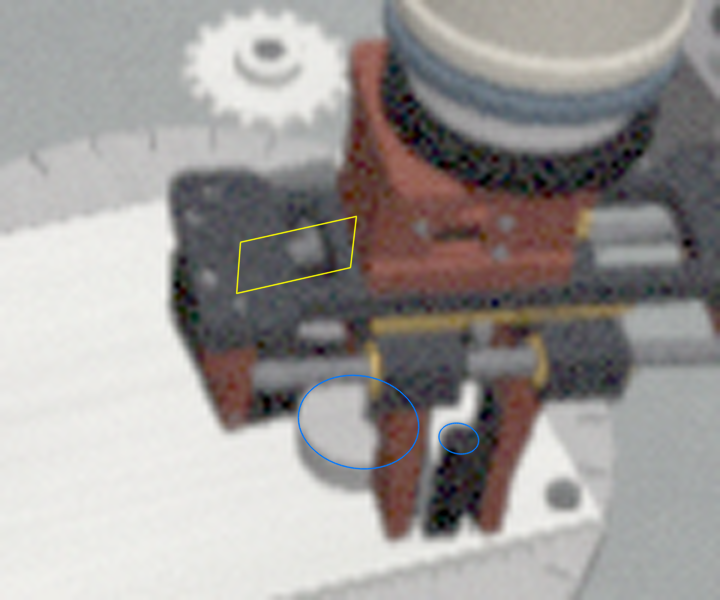

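The pin top is visible at s14 (460,432) between the fingers, matching the overlay for t≈1.65. The static push is 8.6 N. I'll take one very slow step to read the moving push.

Emit:
send_rows --pt "0 -0.0004 0 0.008 -0.55" --pt "0 -0.0004 0 0.008 -0.55"

```text
t: 16.65
ee_pos: [618.5, -123.7, 158.6]
orientation: [-2.442, -1.97, 0.088]
ft_force: [11.3, -1.3, -6.5]
width: 20.0
```

```bash
python3 - <<'E'
from h import *
cam()
E
```

```text
t 16.65 tcp [ 618.5 -123.7  158.6] plate [ 40.3 -95.3] hd 1.358 F [11.3 -1.3 -6.5] Fplate [11.4 -1.1] M [-0.24 -1.96  0.01] w 20.0 q6 [-0.2   0.05]
CAM tool angle 1.71 r 53.9 gz 97.4 hd->t 1.771 push tang 11.4 rad -0.46
```

Emit:
send_rows --pt "0 -0.0004 0 0.008 -0.55" --pt "0 -0.0004 0 0.008 -0.55"

```text
t: 16.85
ee_pos: [617.9, -123.6, 158.7]
orientation: [-2.458, -1.951, 0.088]
ft_force: [11.5, -0.2, -7.8]
width: 19.9
```

```bash
python3 - <<'E'
from h import *
cam()
E
```

```text
t 16.85 tcp [ 617.9 -123.6  158.7] plate [ 39.7 -95.2] hd 1.342 F [11.5 -0.2 -7.8] Fplate [11.5 -0.1] M [-0.02 -2.01  0.13] w 19.9 q6 [-0.2   0.06]
CAM tool angle 1.72 r 53.9 gz 97.5 hd->t 1.787 push tang 11.38 rad -1.64
```

The push moving slowly is 11.4 N, which suggests about 15–19 N of clamp force; the angle estimate is lower. I'll back the finger off, clear the arm and check pad compression with the top camera.

Emit:
send_rows --pt "0 0.001 0 0 -0.55" --pt "0 0.001 0 0 -0.55" --pt "0 0.001 0 0 -0.55" --pt "0 0.001 0 0 -0.5" --pt "0 0 0 0 -0.45"

```text
t: 17.35
ee_pos: [617.9, -124.1, 157.7]
orientation: [-2.454, -1.945, 0.099]
ft_force: [0.8, 0.0, 0.6]
width: 23.8
```

```bash
python3 - <<'E'
from h import *
cam()
s=get_image('side');zoom(s,330,200,450,300,6,'s15.png',model([577,-28.7,-.0164],[40,9,0],1.65,39)[5:])
E
```

```text
t 17.35 tcp [ 617.9 -124.1  157.7] plate [ 39.8 -95.8] hd 1.341 F [0.8 0.  0.6] Fplate [0.8 0. ] M [-0.01 -0.08 -0.03] w 23.8 q6 [-0.2   0.06]
CAM tool angle 1.729 r 54.4 gz 96.5 hd->t 1.788 push tang 0.81 rad -0.17
```

View pics/s15.png

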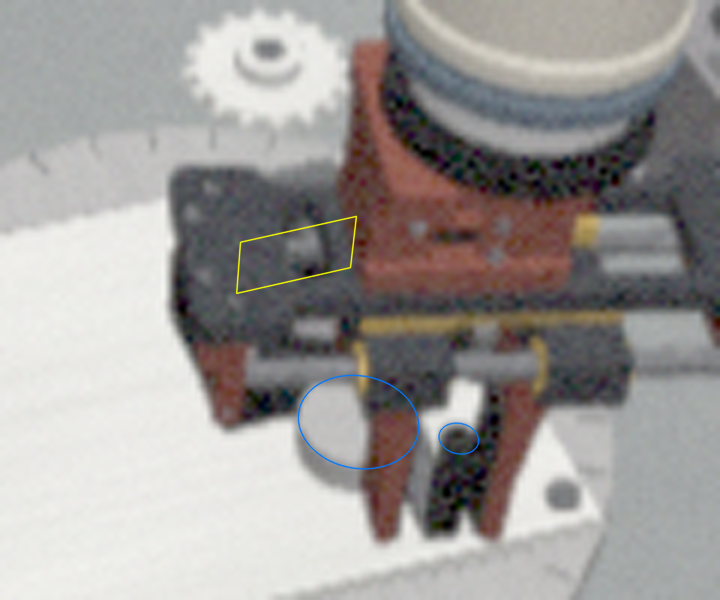

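Unloaded, with the pin still at s15 (459,436), so the cam has not moved. I'll open, rise and clear the top view.

Emit:
send_rows --pt "0 0 0 0 -0.2" --pt "0 0 0 0 0.0" --pt "0 0 0 0 0.0" --pt "0 0 -0.02 0 0.0" --pt "0 0 -0.04 0 0"

```text
t: 17.9
ee_pos: [619.6, -121.9, 215.2]
orientation: [-2.451, -1.941, 0.104]
ft_force: [0.3, 0.3, -0.2]
width: 44.1
```

Emit:
send_rows --pt "0 0 -0.05 0 0" --pt "-0.04 0 -0.02 0 0" --pt "-0.045 0 0 0 0" --pt "-0.045 0 0 0 0" --pt "-0.045 0 0 0 0"

```text
t: 18.4
ee_pos: [584.9, -291.5, 295.6]
orientation: [-2.455, -1.945, 0.097]
ft_force: [0.5, 0.2, 1.0]
width: 43.9
```

```bash
python3 - <<'E'
from h import *
st()
d=get_image('top');cv2.imwrite('pics/t16.png',d['color'])
s=get_image('side');zoom(s,310,210,440,310,6,'s16.png',model([577,-28.7,-.0164],[40,9,0],1.65,39))
E
```

```text
t 18.4 tcp [ 584.9 -291.5  295.6] plate [   8.8 -263.5] hd 1.341 F [0.5 0.2 1. ] Fplate [0.5 0.2] M [ 0.02 -0.1  -0.03] w 43.9 q6 [-0.46 -0.21]
```

View pics/t16.png

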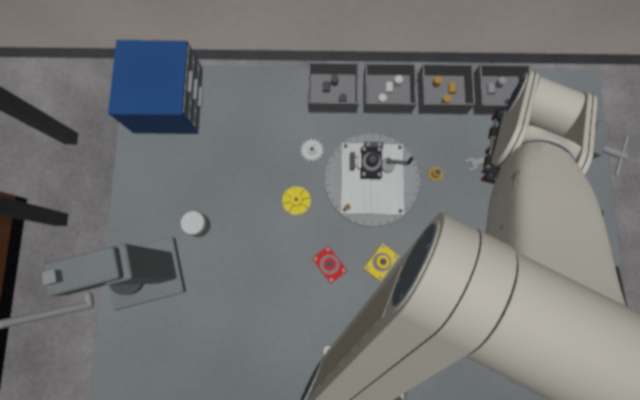

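View pics/s16.png

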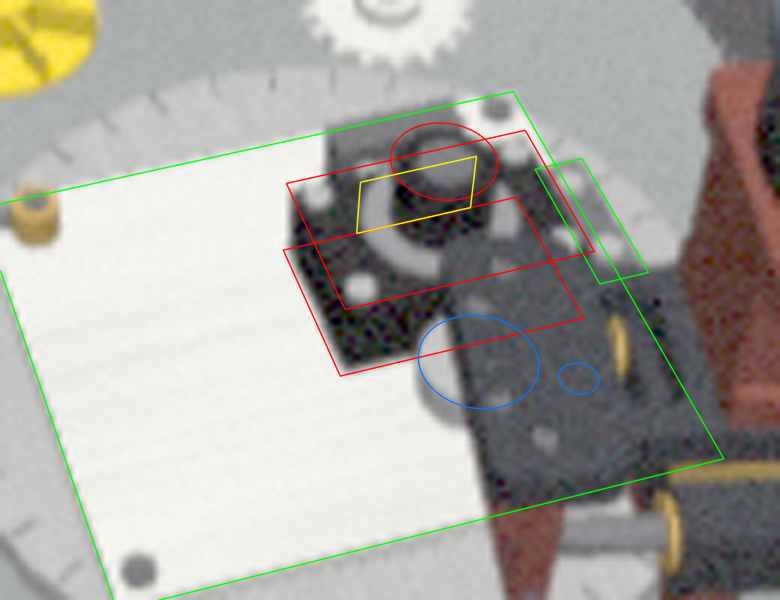

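The top view is now clear: housing at (372,160) against the stop and pin at (410,161). I'll compare pad positions before and after.

```bash
python3 - <<'E'
import cv2,numpy as np
a=cv2.imread('pics/top0.png');b=cv2.imread('pics/t16.png')
def c(i,g=1.0):
    x=i[138:188,340:420].astype(float)/255
    return cv2.resize((255*np.clip(x*1.4,0,1)**.7).astype(np.uint8),None,fx=9,fy=6*1.0,interpolation=cv2.INTER_CUBIC)
cv2.imwrite('pics/cmp.png',np.vstack([c(a),c(b)])[:600])
for n,i in(('a',a),('b',b)):
    g=i.mean(2)
    print(n)
    for r in range(150,172,1): print(r,g[r,346:372].round().astype(int).tolist())
E
```

```text
a
150 [178, 179, 179, 177, 174, 173, 172, 172, 174, 177, 179, 179, 179, 179, 179, 179, 177, 171, 164, 163, 161, 161, 161, 158, 156, 153]
151 [178, 178, 177, 172, 161, 155, 155, 154, 160, 170, 177, 179, 178, 178, 178, 180, 179, 177, 176, 176, 176, 176, 175, 174, 173, 172]
152 [178, 179, 176, 163, 140, 124, 122, 125, 137, 159, 174, 178, 176, 177, 178, 178, 179, 178, 178, 179, 179, 178, 178, 178, 178, 177]
153 [177, 178, 173, 155, 121, 98, 94, 98, 120, 151, 171, 174, 171, 175, 177, 178, 178, 179, 179, 181, 180, 178, 179, 178, 178, 178]
154 [179, 177, 170, 147, 110, 86, 84, 90, 114, 148, 166, 166, 164, 172, 177, 176, 178, 178, 179, 180, 180, 179, 179, 179, 178, 178]
155 [179, 177, 169, 144, 108, 85, 81, 86, 109, 137, 154, 154, 155, 169, 176, 177, 178, 179, 179, 180, 181, 180, 179, 179, 178, 178]
156 [178, 178, 167, 140, 104, 84, 81, 85, 102, 126, 141, 140, 147, 168, 176, 176, 178, 179, 179, 180, 180, 180, 179, 179, 179, 179]
157 [178, 177, 166, 135, 99, 85, 81, 85, 101, 125, 139, 139, 144, 167, 176, 176, 178, 179, 179, 180, 180, 180, 179, 180, 179, 178]
158 [179, 177, 165, 134, 100, 83, 
[... 3824 characters left out ...]
7, 120, 136, 144, 154, 162, 150, 107, 69, 79, 98, 111, 112, 105, 94, 82, 71, 65]
167 [177, 175, 163, 133, 98, 79, 75, 81, 105, 134, 146, 143, 141, 143, 129, 91, 59, 64, 81, 99, 110, 113, 111, 104, 99, 95]
168 [177, 175, 163, 132, 94, 73, 69, 82, 117, 150, 160, 149, 134, 122, 101, 70, 50, 51, 64, 82, 98, 107, 112, 113, 113, 112]
169 [177, 176, 164, 137, 105, 88, 84, 98, 133, 162, 170, 162, 148, 130, 96, 59, 47, 47, 53, 63, 77, 90, 99, 105, 109, 111]
170 [177, 176, 169, 151, 136, 127, 122, 132, 153, 171, 175, 173, 165, 148, 107, 61, 48, 51, 52, 55, 58, 66, 75, 85, 90, 93]
171 [178, 178, 174, 168, 162, 159, 156, 160, 169, 175, 178, 178, 174, 156, 113, 66, 62, 73, 73, 63, 53, 51, 54, 62, 65, 67]
```

View pics/cmp.png

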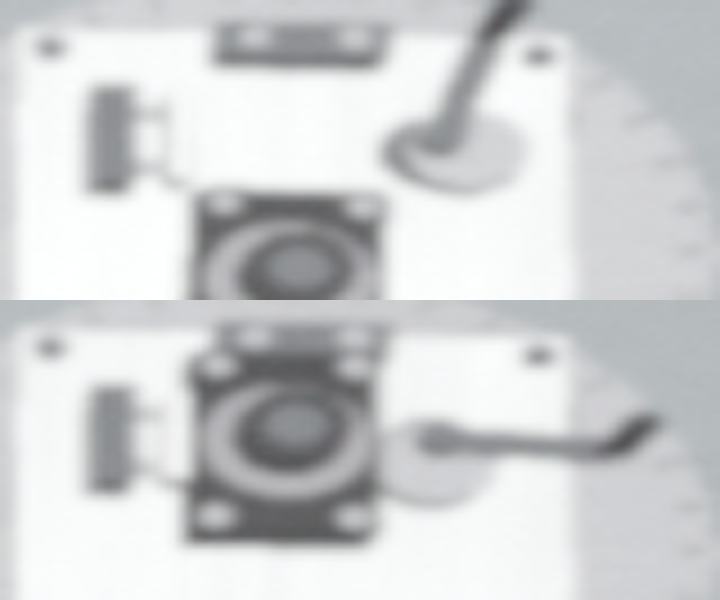

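The pad's back-edge line in the top view moved from about column 358.0 to 357.2, i.e. about 0.7–0.85 px or 2.0–2.3 mm, which gives 14–16 N. That agrees with the push-based estimate. I'll clear the side view and check flushness and squareness.

Emit:
send_rows --pt "-0.045 0 -0.02 0 0" --pt "-0.045 0 -0.02 0 0" --pt "-0.045 0 -0.02 0 0" --pt "-0.03 0 -0.02 0 0" --pt "0 0 0 0 0"

```text
t: 19.0
ee_pos: [551.9, -451.7, 385.3]
orientation: [-2.463, -1.943, 0.096]
ft_force: [0.5, -0.6, 1.0]
width: 43.9
```

```bash
python3 - <<'E'
from h import *
st()
d=get_image('top');s=get_image('side')
cv2.imwrite('pics/top_f.png',d['color'])
zoom(s,320,200,450,300,6,'s17.png',model([577,-28.7,-.0164],[40,7,0],1.65,37)[:5])
zoom(d,335,135,415,195,9,'t17.png',model([581.6,-27.2,-.008],[40,7,0],1.65,37)[:6])
g=d['color'].mean(2)
def bl(u,v,r=3,bright=True):
    p=g[v-r:v+r+1,u-r:u+r+1].copy();p=p if bright else p.max()-p
    th=np.percentile(p,50);w=np.clip(p-th,0,None);yy,xx=np.mgrid[-r:r+1,-r:r+1];return (u+(w*xx).sum()/w.sum(),v+(w*yy).sum()/w.sum())
P=lambda x,y:(340+x/9,138+y/6)
for n,x,y in(('TL',218,67),('TR',352,66),('BL',213,217),('BR',350,218)):
    u,v=P(x,y);b=bl(round(u),round(v),2);print(n,np.round(b,2),p2w(d,*b,75).round(1))
for n,(u,v) in(('pTL',T(154,113)),('pTR',T(447,121)),('pBR',T(450,464)),('pBL',T(150,457))):
    b=bl(round(u),round(v),3,False);print(n,np.round(b,2),p2w(d,*b,40).round(1))
E
```

```text
t 19.0 tcp [ 551.9 -451.7  385.3] plate [ -22.3 -424.1] hd 1.337 F [ 0.5 -0.6  1. ] Fplate [ 0.5 -0.6] M [ 0.01 -0.14 -0.06] w 43.9 q6 [-0.68 -0.43]
TL [363.45 148.05] [659.7   1.7  75. ]
TR [379.51 148.76] [658.2 -44.2  75. ]
BL [363.44 173.45] [584.9   2.1  75. ]
BR [379.78 173.83] [584.4 -44.1  75. ]
pTL [345.03 145.16] [678.8  52.5  40. ]
pTR [399.53 146.58] [ 676.7 -108.2   40. ]
pBR [400.   210.92] [ 484.7 -105.6   40. ]
pBL [345.28 207.98] [491.   51.1  40. ]
```

View pics/s17.png

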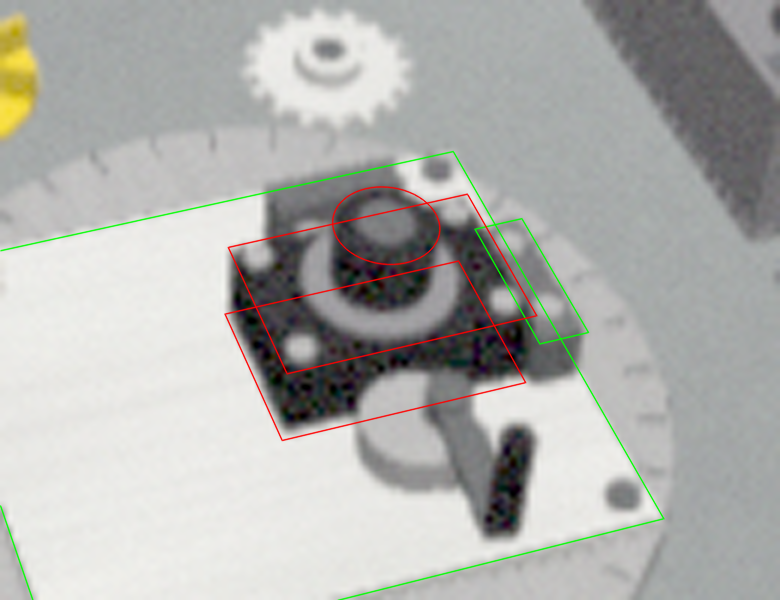

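View pics/t17.png

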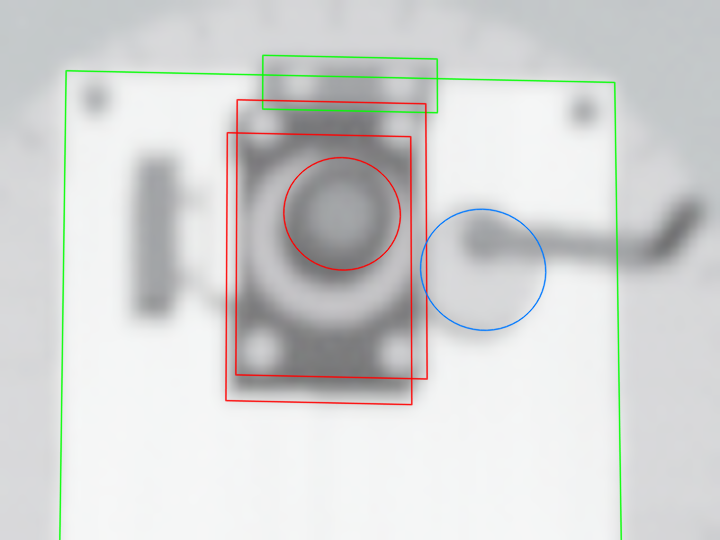

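The housing screw lines give a yaw of about -0.01 rad, against about -0.01 for the plate, so it is square. It abuts the stop in both views and the arm is clear. Handing in.

```bash
python3 - <<'E'
from workcell import ctrl,telemetry
print(ctrl.close_job(), telemetry.get_obs()['t'])
E
```

```text
the job is handed in; nothing more can be done
the job is handed in; nothing more can be done
```

The black housing is flush on the end stop and clamped by the eccentric, and the job was handed in at about 19 s. The clamp force is estimated at about 15 N, because nothing measures it directly.

**What I did:** I gripped the boss, squared the housing and slid it along the lane until the push rose to 14 N against 5–6 N while sliding. I then released it and turned the crank pin clockwise to t ≈ 1.65 with a loose 20 mm jaw cage. I backed off until the wrist read about zero and moved the arm well away.

**Last checks:**
- **Position:** the housing abuts the stop in both camera views. Its yaw is about −0.01 rad against about −0.01 rad for the plate.
- **Clamp force:** the estimates spread, but all fall within 9–21 N:

| Method | Estimated clamp force |
|---|---|
| Pad compression in the top view (2.0–2.3 mm) | 14–16 N |
| Push on the pin, moving slowly (11.4 N; the brief gives 9–10 N at 15 N) | about 17–19 N; 21 N at the unfavourable end of the brief's figures |
| Crank angle since pad contact | about 12 N |

- **Other things:** I saw nothing else moved in the final pictures, but I did not measure the other objects one by one.

**What went wrong on the way:**
- Joint 6 ran into its limit early and left the tool tilted 3.5° for the rest of the job. I turned the jaws so the pads stayed vertical on the boss.
- The housing was lifted about 0.7 mm for a moment during the slide, well under the 15 mm limit, and I set it back down.
- The housing's lower edge sat about 3 mm off the overlay in the side view throughout, which I put down to image or calibration error.

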